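# Jack up the hob's foot with the pump lifter and hold it

## Task

The hob needs a new pad under its foot: swing the lamp arm aside over the hob until it meets its stop, then bring the little pump lifter over so that its saddle stands centred under the round lift tab on the hob's side. Work the handle once, fully down and back up, to settle it, then push the handle fully down again and finish while still holding it down, with the hob's two feet on the tab side off the counter and carried by the lifter alone. Do not shove the hob along, and leave the other things on the counter where they are.

Things in the scene. Friction and masses are not known exactly. Their poses are not given: they have to be found in the camera images.
- hob: portable two-plate hob, steel with a black top, 300 x 360 x 84 mm (x, y, z of its own frame), about 4.5 kg, loose on four round rubber feet 20 mm high; origin on the counter under its centre. Its near side (own -x) has two dials, which are not used; the lift tab sticks out of its own -y side
- lift_tab (a point): centre of the underside of the lift tab, a flat steel tongue with a round end (48 mm diameter, 6 mm thick, a small 14 mm stud on top) level with the middle of the hob's -y side; underside 62 mm above the counter. The centre lies 30 mm out from the hob's side (own y = -210 mm), axes as the hob's. Feet stand at own x +-110, y +-140 mm, and the hob's underside is 20 mm above the counter, so the lifter's base plate passes below it
- foot_a (a point): underside of the hob's foot at own x = -110, y = -140 mm (tab side, near the robot); 0 mm high when standing
- foot_b (a point): underside of the hob's foot at own x = +110, y = -140 mm (tab side, far from the robot)
- hob_middle (a point): centre of the hob, half-way up (42 mm)
- lifter: small loose aluminium and steel pump lifter, 0.9 kg. Own frame: origin on the counter under the saddle's axis, x from the handle towards the saddle, z up. Base plate 190 x 80 x 8 mm, own x from -160 to +30 mm. It may be slid or lifted by its grip block; centre of mass about 75 mm behind the saddle's axis
- grip_block (a point): centre of the useful grip on the lifter's upright grip block: 30 mm wide (own y), 56 mm long (own x), standing from 8 to 80 mm above the counter; this point is 55 mm up and 85 mm behind the saddle's axis; axes as the lifter's. Can be gripped from above across its 30 mm
- saddle: the saddle, a steel disc of 34 mm diameter, 10 mm thick, on the lifter's plunger at its front end; rises 45 mm per rad of the handle (22.5 mm in all)
- saddle_top (a point): centre of the saddle's top face, 56 mm above the counter with the handle up (6 mm below the lift tab when under it)
- pump_handle (a joint): lifter handle, rad: 0 = up (sloping up 0.5 rad away from the pivot), 0.5 = fully down (level, at its stop). A spring brings it and the saddle back up/down when let go: nothing latches. Pressing at the paddle takes about 3 N empty, 6 to 10 N with the hob on it. The saddle meets the tab at about 0.13 rad
- handle_pivot (a point): the handle's pivot, 118 mm behind the saddle's axis and 60 mm above the counter; the handle turns about the lifter's own y axis, its outer end moving down
- handle_paddle (a point): centre of the flat rubber paddle at the handle's end, 165 mm from the pivot: 75 mm long along the handle, 34 mm wide (own y of the lifter), 13 mm thick. 139 mm above the counter with the handle up, 60 mm with it down; can be pressed on top or pinched across its width from above
- lamp_arm (a joint): lamp arm, rad: swings level about the post's vertical axis; grows clockwise seen from above (head moving from over the lifter's place towards the hob's middle); stop at 1.4. It stays where it is left; needs about 0.6 N at the knob
- lamp_knob (a point): centre of the upright steel knob on the lamp head, 22 mm diameter, standing free about 46 mm tall from 252 to 298 mm above the counter; 200 mm from the axis. Below it the head is 88 mm wide and reaches down to 195 mm
- lamp_axis (a point): the arm's vertical turning axis in the lamp post, at the knob's height. The post is fixed to the counter beyond the hob's far corner on the tab side
- bowl: blue serving bowl, bystander, 170 mm wide, origin under its centre
- jar: closed glass jar with screw-top lid, bystander, 70 mm wide, 110 mm tall
- pestle: wooden pestle lying down, bystander, 165 mm long
- garlic_press: steel garlic press lying down, bystander, 180 mm long
- spatula: silicone spatula lying down, bystander, about 250 mm long
- mug: white mug, bystander, 80 mm wide, 90 mm tall

How it is judged:
On the way, in this order (a step that is already met when the one before it is completed fails the run):
1. the lamp arm is swung aside to its stop (value of joint lamp_arm above 1.3 rad), for 0.2 s.
2. the saddle stands centred under the lift tab with the handle up (horizontal distance between saddle_top and lift_tab below 0.012 m and value of joint pump_handle below 0.1 rad and height (world z) of saddle_top below 0.0625 m and angle between lifter's own z axis and vertical below 0.05 rad), for 0.2 s.
3. first stroke: handle fully down, the hob's side lifted on the saddle (value of joint pump_handle above 0.44 rad and height (world z) of lift_tab above 0.07 m and height (world z) of each of foot_a, foot_b above 0.005 m and contact force between saddle and hob above 4 N and contact force between each of the fingers, the arm and hob below 0.5 N), for 0.1 s.
4. the handle is back up and the hob stands on its feet (value of joint pump_handle below 0.1 rad and height (world z) of each of foot_a, foot_b below 0.002 m), for 0.1 s.
At the end, for the whole second after the job is handed in: Fingers hold the handle down (past 0.44 of 0.5 rad, over 1.5 N, within 80 mm of the paddle); saddle within 14 mm of the tab bears over 4 N; tab underside above 70 mm, both tab-side feet over 5 mm up; robot off the hob; lamp past 1.3 rad; lifter flat, hob still (all of step 3 and value of joint lamp_arm above 1.3 rad and horizontal distance between saddle_top and lift_tab below 0.014 m and angle between lifter's own z axis and vertical below 0.06 rad and contact force between the fingers and lifter above 1.5 N and distance between the grasp point and handle_paddle below 0.08 m and linear speed of hob below 0.02 m/s); the arm keeps its last pose, push and grip.
It fails at once if the hob is shoved more than 40 mm (distance of hob_middle from where it was at the start of the episode above 0.04 m).
It fails at once if another thing on the counter is moved more than 30 mm (distance of any of bowl, jar, pestle, garlic_press, spatula, mug from where it was at the start of the episode above 0.03 m).
It also fails if it takes over 67 s, if anything falls off the work surface, if the arm or the gripper's body presses on something with over 40 N, if the wrist force passes 120 N, or if a joint passes its speed limit or range.

## Robot

A 7-joint arm with a two-finger parallel gripper is mounted at the origin on the work surface. World frame = base frame: x ahead of the robot, y to its left, z up, the work surface at z = 0. Lengths are in m, angles in rad, forces in N, time in s.
With the tool pointing down it reaches from about 0.425 to 0.825 m from the base axis. Payload 3.6 kg.
Tool frame: the origin (TCP) lies at the very end of the fingers, on their centre line; the grasp point (between the pads) lies 19 mm behind it (robot.grip_depth is the distance from the TCP to the grasp point, in m); z points along the fingers, y is the direction in which the jaws open and shut (so a half turn about z gives the same grasp; the last joint's range is limited). The gripper opens to 85 mm and grips with 20 to 120 N. Pads are 22 mm wide; open, the fingers measure 114 mm over their backs; the gripper's body (76 mm by 85 mm) begins 54 mm behind the grasp point. The pads swing forward as they close: fully open they stand 13 mm farther back than shut.
Start: joints at [1.206, 0.615, -0.013, 1.423, 0.008, 1.103, -0.04], TCP at [0.215, -0.613, 0.231] pointing down, gripper open.
Joint ranges: [-3.12, 3.12], [-0.3, 2.06], [-1.34, 1.32], [0.26, 2.42], [-1.36, 4.5], [0.01, 1.98], [-2.84, 2.84]. Speed limits (rad/s): [2.79, 2.79, 3.14, 3.14, 3.14, 3.14, 3.14].

## Interface

Orientations are given as a rotation vector (axis times angle).
In Python, from bench import monitor, viewer, job, robot gives the robot as it stands.
- The arm moves only by the tool play_rows, never from a script. Its argument "targets" is a list of rows, each an object of numbers: "dx", "dy", "dz": the shift along the tool's x, y, z scaled (see below); "ax", "ay", "az": the turn, a rotation vector about the tool's x, y, z scaled (see below). In form: [{"dx": .., "dy": .., "dz": .., "ax": .., "ay": .., "az": ..}, ...]. A call has 1 to 5 rows; each row shifts and turns the commanded pose from where the row before left it, along the tool's axes as they then stand; what a row does not reach is not made up. The controller multiplies each number of a shift by 0.03 m and each number of a turn by 0.12 rad. A row lasts 1/12 s, in which the tool goes at most 41.7 mm and 7.16 degrees, less where a joint would pass 70% of its speed; a pose out of reach is approached as far as the arm can. A call with a number of a shift or a turn outside -1 to 1 is refused whole. A call with a gripper value outside its range is refused whole. "fingers" is the closure, from -1 (fully open) to 1 (shut), set as the call begins (left out, the last holds). The fingers move at their own pace and stop on an object; the grip force is fixed at half the most. Time passes only in rows, so rows that do not move let the fingers close. It gives the time, the measured TCP pose, the force and the opening at its end, in the units of the state.
- monitor.get_state(): the state, without advancing time (a new reading comes with each control period).
- viewer.get_image(name): name is "scene" or "top" or "wrist"; returns (picture, depth): 480x640x3 uint8, red, green, blue; 480x640 float32, m along the optical axis (not along the pixel's ray), 0 where there is no reading.
- viewer.camera_info(name): a dict with "intrinsics" (3x3 intrinsics, pixels), "extrinsics" (4x4, takes a point from camera to world coordinates); the wrist camera has in their place "T_tool_cam" (4x4, takes a point from camera to tool coordinates, whose origin is the TCP and whose axes are the flange's). Camera axes: x right, y down, z forward; pixel columns grow to the right and rows downward; lengths in m; the calibration is good to about 2 mm. The wrist camera is an equidistant fisheye: a pixel r from the principal point sees the ray r / f radians off the axis. A picture is of the moment at which its call begins: read the wrist's pose just before it. camera_info takes no time and is no camera call.
- job.job_done(): hands the job in, once; it reports no verdict.
The state is a dict: "clock": time; "q": joint angles; "joint_velocities": joint speeds; "joint_efforts": joint torques, N m; "tool_pos": TCP position; "ee_rot": TCP orientation; "force": force on the tool from outside, world axes, zero at the start; "torque": the same for the moment, N m; "width": finger opening in m.
Only numpy, scipy, OpenCV 4.12 (cv2) and the standard library are available. Lean on these libraries where they do the work, as an engineer would, in place of code of your own. Each camera call takes 0.05 s, during which the arm holds its last target.

## Working session

There is one attempt and no reset: what is moved stays moved. The work goes in short steps, Python scripts to look and compute and a tool call to move; the robot and the scene stay as the last step left them, time stands still between calls to the robot, and variables do not carry over. Pictures are saved under pics/ and viewed, and the job is handed in when it is done.

Besides the shell and the picture viewer there is one more tool, called as name([rows], argument=value, ...), one row to a line, values as JSON. play_rows: Moves the arm, as the interface text tells. Its arguments: {"type":"object","properties":{"targets":{"type":"array"},"fingers":{"type":"number"}},"required":["targets"]}

```bash
ls; mkdir -p pics; cat > h.py <<'E'
import numpy as np, cv2
from bench import monitor, viewer, job, robot
from scipy.spatial.transform import Rotation as R
def st(): 
    s=monitor.get_state(); return s
def shot(name,fn):
    im,d=viewer.get_image(name); cv2.imwrite('pics/%s.png'%fn,im[:,:,::-1]); np.save('pics/%s.npy'%fn,d); return im,d
def w(name,d,u,v):
    c=viewer.camera_info(name);K=np.array(c['intrinsics']);T=np.array(c['extrinsics'])
    z=d[int(round(v)),int(round(u))]; p=np.array([(u-K[0,2])/K[0,0]*z,(v-K[1,2])/K[1,1]*z,z,1]); return (T@p)[:3]
def wz(name,u,v,z):
    c=viewer.camera_info(name);K=np.array(c['intrinsics']);T=np.array(c['extrinsics'])
    r=T[:3,:3]@np.array([(u-K[0,2])/K[0,0],(v-K[1,2])/K[1,1],1]); return T[:3,3]+r*(z-T[2,3])/r[2]
def crop(fn,out,x0,y0,x1,y1,s):
    im=cv2.imread('pics/%s.png'%fn)[y0:y1,x0:x1]; cv2.imwrite('pics/%s.png'%out,cv2.resize(im,None,fx=s,fy=s,interpolation=cv2.INTER_CUBIC))
E
python3 - <<'E'
from h import *
s=st()
for k in s: print(k,np.round(s[k],3))
shot('top','t0');shot('scene','s0')
for n in('top','scene'):print(viewer.camera_info(n))
print([a for a in dir(robot) if a[0]!='_'])
E
```

```text
pics
clock 0.0
q [ 1.206  0.616 -0.013  1.425  0.008  1.103 -0.04 ]
joint_velocities [ 0.001  0.001 -0.     0.001  0.001  0.001  0.   ]
joint_efforts [-0.0000e+00 -4.6920e+01  2.5900e-01 -1.7103e+01  1.0000e-02  1.0000e-02
  0.0000e+00]
tool_pos [ 0.215 -0.613  0.23 ]
ee_rot [-3.094e+00 -5.280e-01  1.000e-03]
force [-0.515  0.577 -0.254]
torque [-0.058  0.002  0.001]
width 0.086
{'intrinsics': array([[543.14880421,   0.        , 312.75040351],
       [  0.        , 543.14880421, 227.7779122 ],
       [  0.        ,   0.        ,   1.        ]]), 'extrinsics': array([[-1.45466944e-03, -9.95247378e-01,  9.73680695e-02,
         4.11090462e-01],
       [-9.99613092e-01, -1.25738019e-03, -2.77864290e-02,
        -7.01976109e-02],
       [ 2.77767992e-02, -9.73708171e-02, -9.94860479e-01,
         1.39203226e+00],
       [ 0.00000000e+00,  0.00000000e+00,  0.00000000e+00,
         1.00000000e+00]])}
{'intrinsics': array([[488.69502921,   0.        , 313.89617426],
       [  0.        , 488.69502921, 234.1969228 ],
       [  0.        ,   0.        ,   1.        ]]), 'extrinsics': array([[-0.80770738,  0.48769358, -0.33130615,  0.96293151],
       [ 0.58950583,  0.65890887, -0.46724937,  0.51593629],
       [-0.00957396, -0.57270767, -0.81970376,  1.26147969],
       [ 0.        ,  0.        ,  0.        ,  1.        ]])}
['IKError', 'grip_depth']
```

View pics/t0.png

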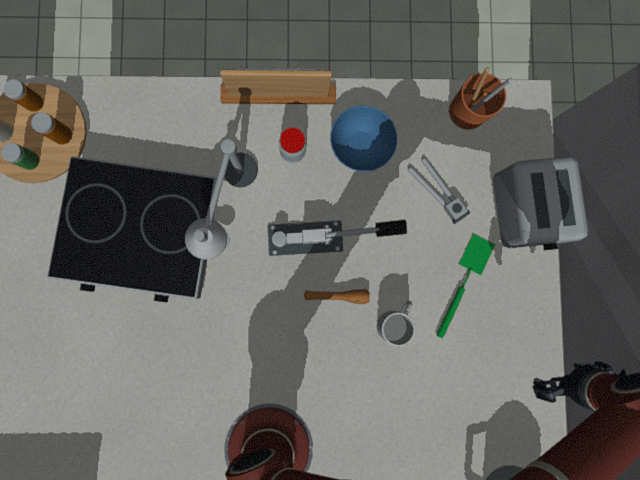

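View pics/s0.png

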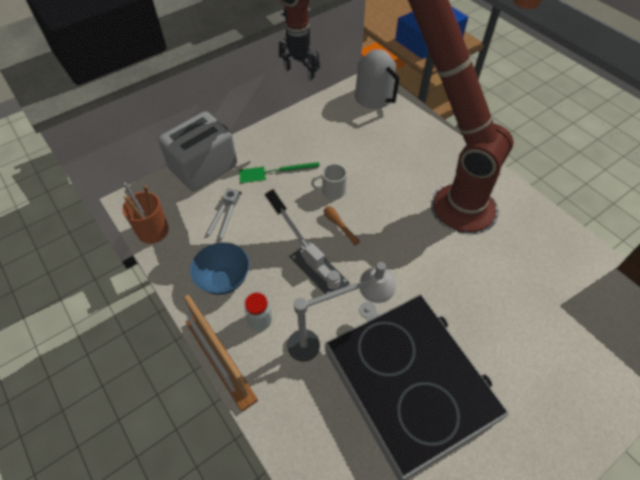

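The top view shows the hob at left (corners about (70,158), (217,180), (197,297), (48,277)). The lamp head sits over the tab at (206,238), with the post at (240,170). The lifter's saddle is at (279,240) and its paddle at (391,228). The garlic press, mug and spatula are off to the right.

```bash
python3 - <<'E'
from h import *
crop('t0','c1',170,120,420,320,3.2)
crop('t0','c2',30,140,260,310,3.4)
crop('s0','c3',260,170,440,350,3.3)
E
```

```text
(no output)
```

View pics/c1.png

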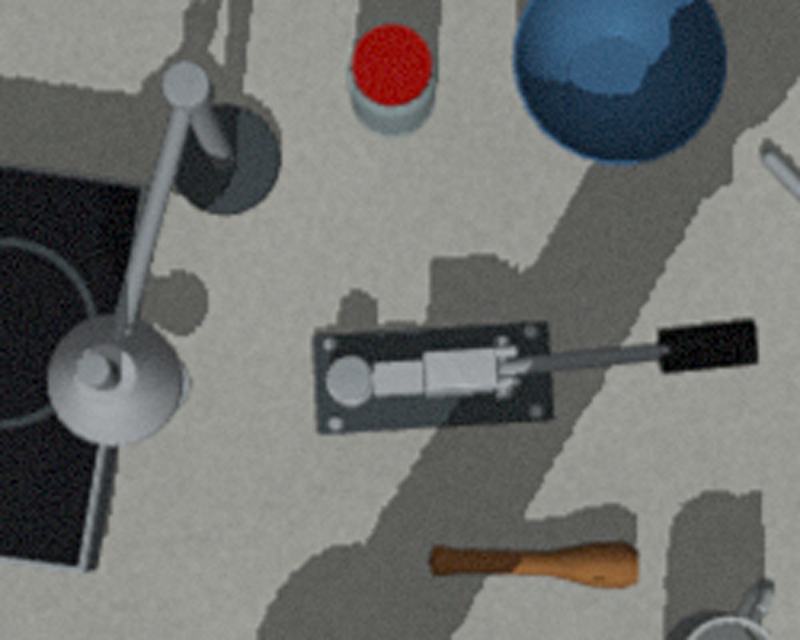

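View pics/c2.png

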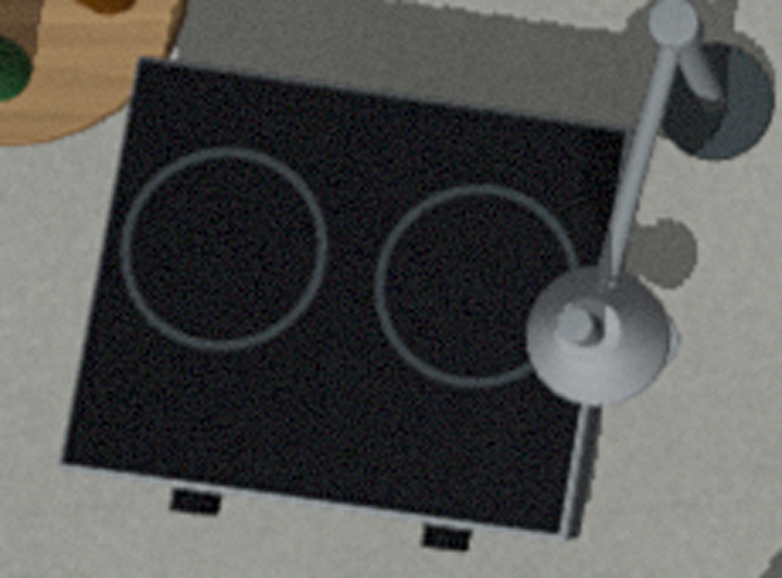

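View pics/c3.png

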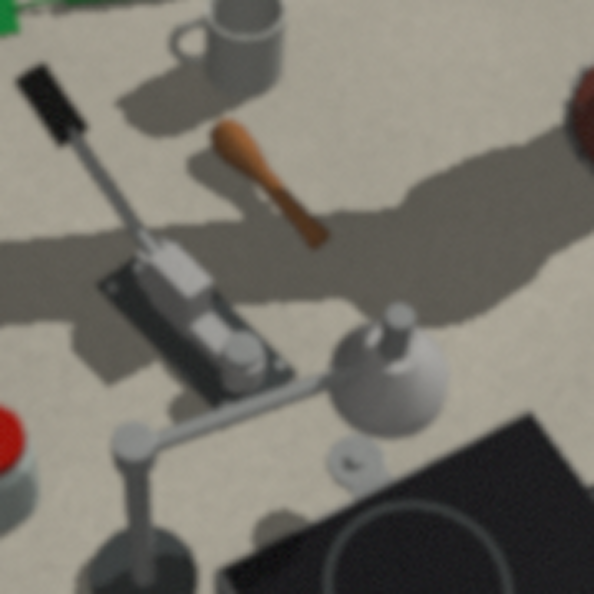

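```bash
python3 - <<'E'
from h import *
f=lambda u,v,z:wz('top',30+u/3.4,140+v/3.4,z)
C=[f(140,60,.084),f(628,130,.084),f(563,533,.084),f(62,463,.084)]
for c in C: print(np.round(c,4))
m=sum(C)/4; print('mid',m)
g=lambda u,v,z:wz('top',170+u/3.2,120+v/3.2,z)
print('lens',[np.linalg.norm(C[i]-C[i-3]) for i in range(4)])
xa=(C[0]+C[1]-C[2]-C[3]);xa/=np.linalg.norm(xa);ya=(C[0]+C[3]-C[1]-C[2]);ya/=np.linalg.norm(ya)
print('yaw x',np.degrees(np.arctan2(xa[1],xa[0])),'yaw y',np.degrees(np.arctan2(-ya[0],ya[1])))
print('tab pred',m-.21*ya)
h=lambda u,v,z:wz('scene',260+u/3.3,170+v/3.3,z)
print('tab scene',h(355,462,.068),h(352,464,.075))
d=np.load('pics/s0.npy');print(w('scene',d,260+345/3.3,170+470/3.3))
print('knob top',g(95,368,.298),'scene',h(400,313,.298))
print('axis top',g(186,84,.295),'scene',h(133,440,.295))
dt=np.load('pics/t0.npy');print('axis/knob depth',w('top',dt,170+186/3.2,120+84/3.2),w('top',dt,170+95/3.2,120+368/3.2))
print('saddle',g(349,381,.056),w('top',dt,170+349/3.2,120+381/3.2),'scene',h(242,350,.056))
print('paddle',g(708,346,.145),w('top',dt,170+708/3.2,120+346/3.2))
print('base corners',[np.round(g(*p,.008),4) for p in[(314,330),(549,321),(553,418),(318,433)]])
print('grip',g(460,371,.08))
for n,p in dict(mug=(718,630),).items(): print(n,g(*p,.09))
for n,(u,v) in dict(mug=(396,331),pestle1=(306,296),pestle2=(368,296),jar=(292,140),bowl=(364,137),press=(440,190),spat=(440,335),spat2=(480,250)).items(): print(n,w('top',dt,u,v))
E
```

```text
[0.709  0.4781 0.084 ]
[0.6598 0.1314 0.084 ]
[0.374  0.1721 0.084 ]
[0.4232 0.52   0.084 ]
mid [0.54148381 0.32542366 0.084     ]
lens [np.float64(0.35017766872046546), np.float64(0.2886490846205529), np.float64(0.3513743655565662), np.float64(0.2888612345374005)]
yaw x -8.213296852514803 yaw y -8.060462699492053
tab pred [0.51203803 0.11749833 0.084     ]
tab scene [0.51106905 0.12192231 0.068     ] [0.51680779 0.12416698 0.075     ]
[0.5230488  0.12340811 0.07039869]
knob top [0.50328905 0.12665125 0.298     ] scene [0.49973803 0.12836084 0.298     ]
axis top [0.68628505 0.0725868  0.295     ] scene [0.70550153 0.09688075 0.295     ]
axis/knob depth [0.69635714 0.07781269 0.25484875] [0.50326471 0.12659929 0.29828882]
saddle [ 0.51381525 -0.02445921  0.056     ] [ 0.51403162 -0.02436287  0.0531859 ] scene [ 0.51680695 -0.02131786  0.056     ]
paddle [ 0.53256069 -0.28698006  0.145     ] [ 0.53212599 -0.28620427  0.14946271]
base corners [array([0.5584, 0.0053, 0.008 ]), array([ 0.5659, -0.1829,  0.008 ]), array([ 0.488 , -0.1856,  0.008 ]), array([0.4761, 0.0016, 0.008 ])]
grip [ 0.51962494 -0.10923832  0.08      ]
mug [ 0.32558376 -0.30070429  0.09      ]
mug [ 0.2842615  -0.3200604   0.00083319]
pestle1 [ 0.373759   -0.09117453  0.03045493]
pestle2 [ 0.3734359  -0.24585093  0.03117395]
jar [ 0.74826543 -0.0563512   0.11236145]
bowl [ 0.78549937 -0.24335532  0.00564   ]
press [ 0.64574839 -0.43984807  0.00655669]
spat [ 0.27590283 -0.42667995  0.02228413]
spat2 [ 0.48993726 -0.54108674  0.00271388]
```

```bash
cat > plan.py <<'E'
# python3 plan.py x y z jawyaw_deg n : prints rows to go straight to target in n rows (tool down)
import sys; from h import *
s=monitor.get_state(); p=np.array(s['tool_pos']); Rm=R.from_rotvec(s['ee_rot'])
a=[float(v) for v in sys.argv[1:6]]; n=int(a[4]); t=np.array(a[:3])
y=Rm.as_matrix()[:,1]; yaw=np.degrees(np.arctan2(y[1],y[0]))
def ori(yw):
    yw=np.radians(yw); Y=[np.cos(yw),np.sin(yw),0]; Z=[0,0,-1]; return R.from_matrix(np.array([np.cross(Y,Z),Y,Z]).T)
dy=a[3]-yaw
if len(sys.argv)<7: dy=(dy+180)%360-180
else: dy=dy%360 if sys.argv[6]=='+' else dy%360-360
print('t %.2f'%s['clock'],'at',np.round(p,4),'yaw %.1f'%yaw,'dyaw %.1f'%dy,'F',np.round(s['force'],1),'w %.3f'%s['width'])
cur=Rm;cp=p
for i in range(n):
    tgt=ori(yaw+dy*(i+1)/n); tp=p+(t-p)*(i+1)/n
    d=cur.inv().apply(tp-cp)/.03; rv=(cur.inv()*tgt).as_rotvec()/.12
    print('dx %.2f dy %.2f dz %.2f  ax %.2f ay %.2f az %.2f'%(*d,*rv)); cur=tgt;cp=tp
E
python3 plan.py 0.33 -0.53 0.36 -43 5
```

```text
t 0.10 at [ 0.2152 -0.6126  0.2303] yaw -70.6 dyaw 27.6 F [-0.6 -0.2  0.5] w 0.085
dx 0.90 dy -0.27 dz -0.86  ax -0.02 ay -0.00 az -0.80
dx 0.93 dy -0.18 dz -0.86  ax 0.00 ay 0.00 az -0.80
dx 0.94 dy -0.09 dz -0.86  ax 0.00 ay 0.00 az -0.80
dx 0.94 dy 0.00 dz -0.86  ax 0.00 ay 0.00 az -0.80
dx 0.94 dy 0.09 dz -0.86  ax 0.00 ay 0.00 az -0.80
```

play_rows([
  {"dx":0.9,"dy":-0.27,"dz":-0.86,"ax":0,"ay":0,"az":-0.8},
  {"dx":0.93,"dy":-0.18,"dz":-0.86,"ax":0,"ay":0,"az":-0.8},
  {"dx":0.94,"dy":-0.09,"dz":-0.86,"ax":0,"ay":0,"az":-0.8},
  {"dx":0.94,"dy":0,"dz":-0.86,"ax":0,"ay":0,"az":-0.8},
  {"dx":0.94,"dy":0.09,"dz":-0.86,"ax":0,"ay":0,"az":-0.8},
], fingers=-1)

```text
clock: 0.52
tool_pos: [0.3307, -0.5291, 0.361]
ee_rot: [-2.879, -1.255, 0.0]
force: [1.0, 0.5, 0.3]
width: 0.0851
```

```bash
python3 plan.py 0.44 -0.40 0.36 -15 5;python3 -c "
from h import *;print(np.round(monitor.get_state()['q'],2))"
```

```text
t 0.52 at [ 0.3307 -0.5291  0.361 ] yaw -42.9 dyaw 27.9 F [1.  0.5 0.3] w 0.085
dx 1.13 dy -0.05 dz 0.01  ax -0.01 ay -0.00 az -0.81
dx 1.13 dy 0.06 dz 0.01  ax 0.00 ay 0.00 az -0.81
dx 1.12 dy 0.17 dz 0.01  ax 0.00 ay 0.00 az -0.81
dx 1.09 dy 0.27 dz 0.01  ax 0.00 ay 0.00 az -0.81
dx 1.06 dy 0.38 dz 0.01  ax 0.00 ay 0.00 az -0.81
[ 1.06  0.49 -0.15  1.28  0.07  1.38  0.17]
```

play_rows([
  {"dx":1,"dy":-0.05,"dz":0,"ax":0,"ay":0,"az":-0.9},
  {"dx":1,"dy":0.05,"dz":0,"ax":0,"ay":0,"az":-0.9},
  {"dx":1,"dy":0.15,"dz":0,"ax":0,"ay":0,"az":-0.9},
  {"dx":1,"dy":0.25,"dz":0,"ax":0,"ay":0,"az":-0.9},
  {"dx":1,"dy":0.35,"dz":0,"ax":0,"ay":0,"az":-0.9},
])

```text
clock: 0.93
tool_pos: [0.427, -0.4104, 0.3598]
ee_rot: [-2.439, -1.978, 0.001]
force: [0.1, 0.5, -0.3]
width: 0.0851
```

```bash
python3 plan.py 0.49 -0.29 0.36 20 5
```

```text
t 0.93 at [ 0.427  -0.4104  0.3598] yaw -11.9 dyaw 31.9 F [ 0.1  0.5 -0.3] w 0.085
dx 0.87 dy 0.25 dz -0.00  ax -0.01 ay -0.00 az -0.93
dx 0.84 dy 0.34 dz -0.00  ax 0.00 ay 0.00 az -0.93
dx 0.80 dy 0.43 dz -0.00  ax 0.00 ay 0.00 az -0.93
dx 0.74 dy 0.52 dz -0.00  ax 0.00 ay 0.00 az -0.93
dx 0.68 dy 0.60 dz -0.00  ax 0.00 ay 0.00 az -0.93
```

play_rows([
  {"dx":0.87,"dy":0.25,"dz":0,"ax":0,"ay":0,"az":-0.93},
  {"dx":0.84,"dy":0.34,"dz":0,"ax":0,"ay":0,"az":-0.93},
  {"dx":0.8,"dy":0.43,"dz":0,"ax":0,"ay":0,"az":-0.93},
  {"dx":0.74,"dy":0.52,"dz":0,"ax":0,"ay":0,"az":-0.93},
  {"dx":0.68,"dy":0.6,"dz":0,"ax":0,"ay":0,"az":-0.93},
])

```text
clock: 1.35
tool_pos: [0.4905, -0.2902, 0.3599]
ee_rot: [-1.8, -2.574, 0.001]
force: [0.2, -0.1, -0.2]
width: 0.0858
```

```bash
python3 plan.py 0.50 -0.14 0.36 50 5
```

```text
t 1.35 at [ 0.4905 -0.2902  0.3599] yaw 20.1 dyaw 29.9 F [ 0.2 -0.1 -0.2] w 0.086
dx 0.92 dy 0.40 dz -0.00  ax -0.01 ay -0.01 az -0.87
dx 0.87 dy 0.50 dz -0.00  ax 0.00 ay 0.00 az -0.87
dx 0.82 dy 0.59 dz -0.00  ax 0.00 ay 0.00 az -0.87
dx 0.75 dy 0.67 dz -0.00  ax 0.00 ay 0.00 az -0.87
dx 0.68 dy 0.74 dz -0.00  ax 0.00 ay 0.00 az -0.87
```

play_rows([
  {"dx":0.92,"dy":0.4,"dz":0,"ax":0,"ay":0,"az":-0.87},
  {"dx":0.87,"dy":0.5,"dz":0,"ax":0,"ay":0,"az":-0.87},
  {"dx":0.82,"dy":0.59,"dz":0,"ax":0,"ay":0,"az":-0.87},
  {"dx":0.75,"dy":0.67,"dz":0,"ax":0,"ay":0,"az":-0.87},
  {"dx":0.68,"dy":0.74,"dz":0,"ax":0,"ay":0,"az":-0.87},
])

```text
clock: 1.77
tool_pos: [0.5003, -0.1396, 0.3599]
ee_rot: [-1.075, -2.951, 0.0]
force: [0.4, -0.5, 0.0]
width: 0.0853
```

```bash
python3 plan.py 0.502 0.0 0.36 75.8 5; python3 - <<'E'
from h import *
shot('wrist','w0'); print(viewer.camera_info('wrist'))
E
```

```text
t 1.77 at [ 0.5003 -0.1396  0.3599] yaw 50.0 dyaw 25.8 F [ 0.4 -0.5  0. ] w 0.085
dx 0.59 dy 0.72 dz -0.00  ax -0.00 ay -0.01 az -0.75
dx 0.52 dy 0.77 dz -0.00  ax 0.00 ay 0.00 az -0.75
dx 0.45 dy 0.81 dz -0.00  ax 0.00 ay 0.00 az -0.75
dx 0.38 dy 0.85 dz -0.00  ax 0.00 ay 0.00 az -0.75
dx 0.30 dy 0.88 dz -0.00  ax 0.00 ay 0.00 az -0.75
{'intrinsics': array([[371.64829954,   0.        , 323.60604209],
       [  0.        , 371.64829954, 237.81261571],
       [  0.        ,   0.        ,   1.        ]]), 'T_tool_cam': array([[-4.84752768e-04, -9.45987757e-01, -3.24201988e-01,
         8.40906570e-02],
       [ 9.99999882e-01, -4.49948878e-04, -1.82314062e-04,
         1.28562725e-03],
       [ 2.65925501e-05, -3.24202038e-01,  9.45987863e-01,
        -1.43135165e-01],
       [ 0.00000000e+00,  0.00000000e+00,  0.00000000e+00,
         1.00000000e+00]])}
```

View pics/w0.png

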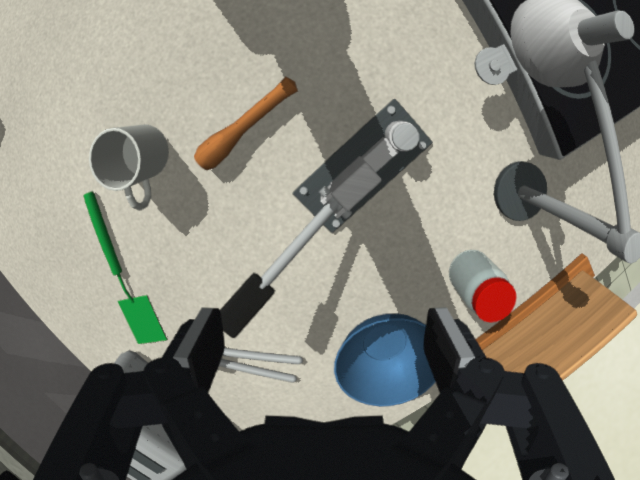

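The wrist view shows the tab disc at (493,66) and the saddle at (403,136). The paddle is at (249,305) and the knob at (610,27).

```bash
cat >> h.py <<'E'
def wr(s,u,v,z):
    c=viewer.camera_info('wrist');K=np.array(c['intrinsics']);T=np.array(c['T_tool_cam'])
    a=np.array([u-K[0,2],v-K[1,2]])/K[0,0]; r=np.linalg.norm(a); ray=np.array([*(a/r*np.sin(r)),np.cos(r)])
    Rm=R.from_rotvec(s['ee_rot']).as_matrix(); p=np.array(s['tool_pos'])
    o=p+Rm@T[:3,3]; d=Rm@T[:3,:3]@ray; return o+d*(z-o[2])/d[2]
E
python3 - <<'E'
from h import *
s=st()
print('tab',wr(s,493,66,.068),'stud',wr(s,496,66,.074))
print('saddle',wr(s,403,135,.056),'grip top',wr(s,360,183,.08),'paddle',wr(s,249,305,.145),'knob',wr(s,621,24,.298),'axis',wr(s,624,245,.275))
crop('w0','w0c',300,30,540,240,3.3)
E
```

```text
tab [0.51121364 0.13237355 0.068     ] stud [0.51238126 0.13309093 0.074     ]
saddle [ 0.51435208 -0.01427446  0.056     ] grip top [ 0.52369967 -0.09159286  0.08      ] paddle [ 0.54039634 -0.26730829  0.145     ] knob [0.50030406 0.13786314 0.298     ] axis [0.66482753 0.06904597 0.275     ]
```

View pics/w0c.png

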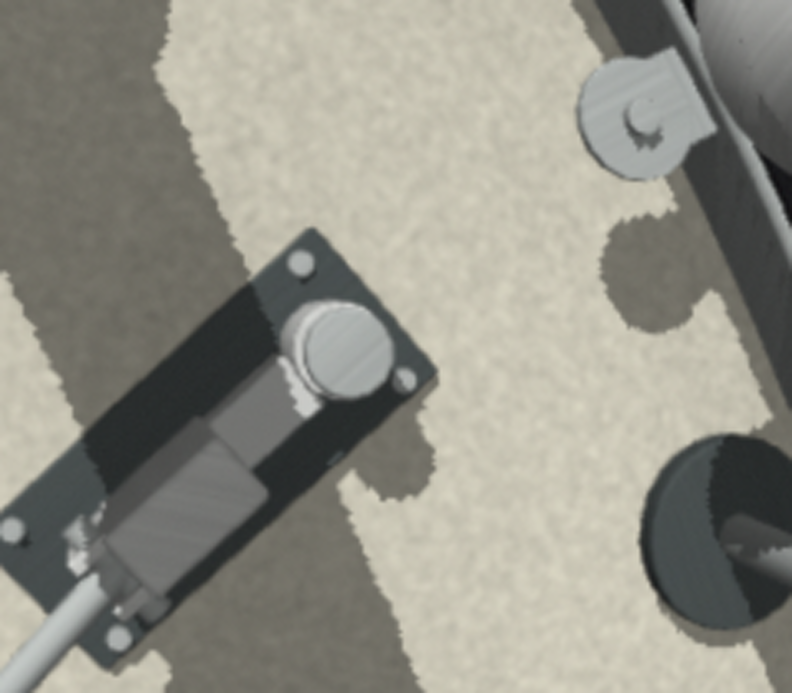

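play_rows([
  {"dx":0.59,"dy":0.72,"dz":0,"ax":0,"ay":0,"az":-0.75},
  {"dx":0.52,"dy":0.77,"dz":0,"ax":0,"ay":0,"az":-0.75},
  {"dx":0.45,"dy":0.81,"dz":0,"ax":0,"ay":0,"az":-0.75},
  {"dx":0.38,"dy":0.85,"dz":0,"ax":0,"ay":0,"az":-0.75},
  {"dx":0.3,"dy":0.88,"dz":0,"ax":0,"ay":0,"az":-0.75},
])

```text
clock: 2.23
tool_pos: [0.5026, -0.0007, 0.36]
ee_rot: [-0.392, -3.116, 0.001]
force: [-0.5, 0.3, 0.1]
width: 0.0853
```

```bash
python3 plan.py 0.502 0.126 0.36 75.8 5
```

```text
t 2.23 at [ 0.5026 -0.0007  0.36  ] yaw 75.7 dyaw 0.1 F [-0.5  0.3  0.1] w 0.085
dx 0.21 dy 0.82 dz -0.00  ax -0.00 ay -0.01 az -0.00
dx 0.21 dy 0.82 dz 0.00  ax 0.00 ay 0.00 az -0.00
dx 0.21 dy 0.82 dz 0.00  ax 0.00 ay 0.00 az -0.00
dx 0.21 dy 0.82 dz 0.00  ax 0.00 ay 0.00 az -0.00
dx 0.21 dy 0.82 dz 0.00  ax 0.00 ay 0.00 az -0.00
```

play_rows([
  {"dx":0.21,"dy":0.82,"dz":0,"ax":0,"ay":0,"az":0},
  {"dx":0.21,"dy":0.82,"dz":0,"ax":0,"ay":0,"az":0},
  {"dx":0.21,"dy":0.82,"dz":0,"ax":0,"ay":0,"az":0},
  {"dx":0.21,"dy":0.82,"dz":0,"ax":0,"ay":0,"az":0},
  {"dx":0.21,"dy":0.82,"dz":0,"ax":0,"ay":0,"az":0},
])

```text
clock: 2.65
tool_pos: [0.5032, 0.1261, 0.3599]
ee_rot: [-0.399, -3.115, 0.001]
force: [0.5, -0.3, 0.5]
width: 0.0855
```

```bash
python3 plan.py 0.502 0.127 0.265 75.8 5; python3 -c "
from h import *
shot('wrist','w1');shot('scene','s1');crop('s1','s1c',240,150,480,360,3.3)"
```

```text
t 2.65 at [0.5032 0.1261 0.3599] yaw 75.4 dyaw 0.4 F [ 0.5 -0.3  0.5] w 0.086
dx 0.01 dy 0.00 dz 0.63  ax -0.01 ay -0.01 az -0.01
dx 0.01 dy 0.00 dz 0.63  ax 0.00 ay 0.00 az -0.01
dx 0.01 dy 0.00 dz 0.63  ax 0.00 ay 0.00 az -0.01
dx 0.01 dy 0.00 dz 0.63  ax 0.00 ay 0.00 az -0.01
dx 0.01 dy 0.00 dz 0.63  ax 0.00 ay 0.00 az -0.01
```

View pics/w1.png

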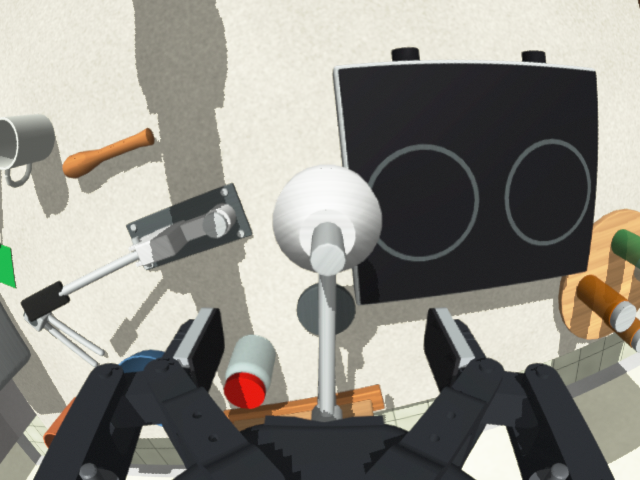

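View pics/s1c.png

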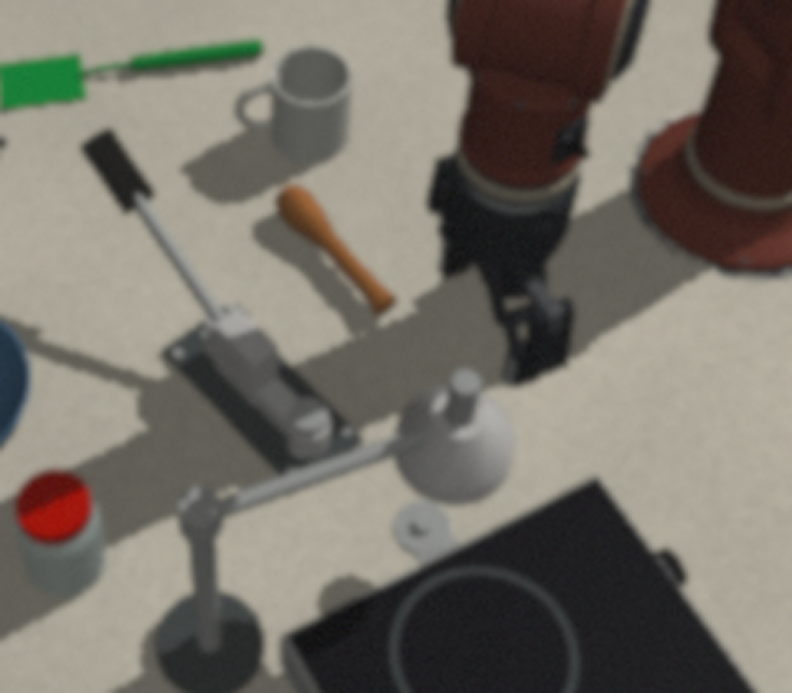

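The wrist view shows the knob top at (330,260), centred between the jaws with the fingers either side, so I'm descending.

play_rows([
  {"dx":0.01,"dy":0,"dz":0.63},
  {"dx":0,"dy":0,"dz":0.63},
  {"dx":0,"dy":0,"dz":0.63},
  {"dx":0,"dy":0,"dz":0.63},
  {"dx":0,"dy":0,"dz":0.63},
])

```text
validation failed for argument at $.ta...
```

play_rows([
  {"dx":0},
  {"dx":0},
], fingers=0.25)

```text
validation failed for argument at $.ta...
```

```bash
python3 -c "
from h import *
s=st();print(s['clock'],s['width'],s['tool_pos'],s['force'])
shot('wrist','w2');shot('scene','s2');crop('s2','s2c',300,170,480,330,4)"
```

```text
2.75 0.08547399188098836 [0.50188451 0.13056602 0.36039535] [ 0.06022343  0.85591837 -0.77344486]
```

View pics/w2.png

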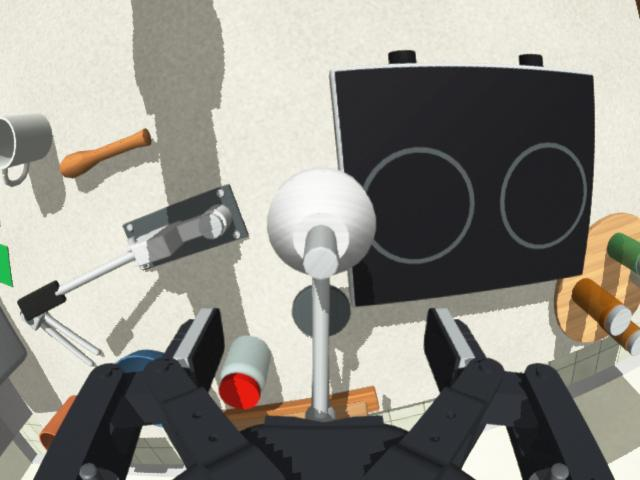

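View pics/s2c.png

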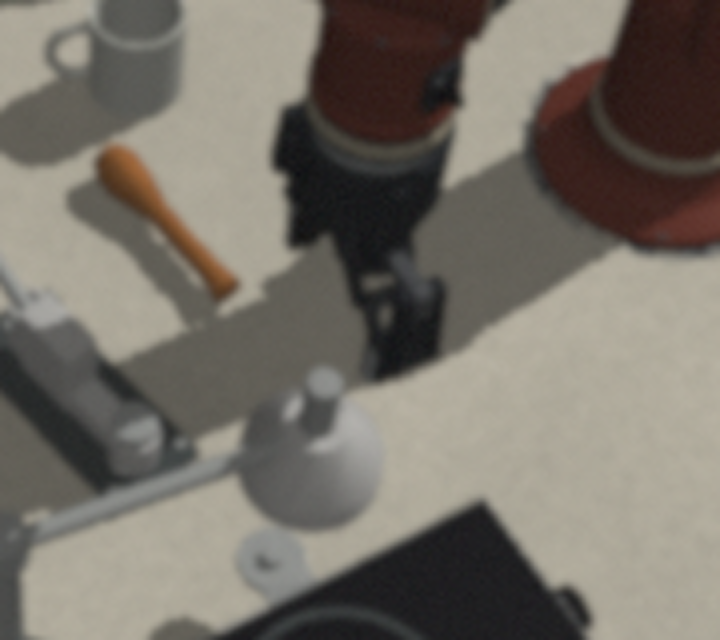

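The moves were refused because every row needs all six numbers; nothing moved. The knob top is at (321,261).

```bash
python3 -c "
from h import *
print(wr(st(),321,261,.298))"; python3 plan.py 0.502 0.128 0.265 75.8 5
```

```text
[0.50445464 0.12473863 0.298     ]
t 2.85 at [0.5032 0.1254 0.3599] yaw 75.5 dyaw 0.3 F [ 0.3 -0.6  0.1] w 0.085
dx 0.01 dy 0.02 dz 0.63  ax -0.01 ay -0.00 az -0.01
dx 0.01 dy 0.02 dz 0.63  ax 0.00 ay 0.00 az -0.01
dx 0.01 dy 0.02 dz 0.63  ax 0.00 ay 0.00 az -0.01
dx 0.01 dy 0.02 dz 0.63  ax 0.00 ay 0.00 az -0.01
dx 0.01 dy 0.02 dz 0.63  ax 0.00 ay 0.00 az -0.01
```

play_rows([
  {"dx":0,"dy":0,"dz":0.63,"ax":0,"ay":0,"az":0},
  {"dx":0,"dy":0,"dz":0.63,"ax":0,"ay":0,"az":0},
  {"dx":0,"dy":0,"dz":0.63,"ax":0,"ay":0,"az":0},
  {"dx":0,"dy":0,"dz":0.63,"ax":0,"ay":0,"az":0},
  {"dx":0,"dy":0,"dz":0.63,"ax":0,"ay":0,"az":0},
])

```text
clock: 3.27
tool_pos: [0.5038, 0.1228, 0.2647]
ee_rot: [-0.404, -3.115, 0.002]
force: [0.4, 0.4, 0.1]
width: 0.0854
```

play_rows([
  {"dx":0,"dy":0,"dz":0,"ax":0,"ay":0,"az":0},
  {"dx":0,"dy":0,"dz":0,"ax":0,"ay":0,"az":0},
  {"dx":0,"dy":0,"dz":0,"ax":0,"ay":0,"az":0},
], fingers=0.2)

```text
clock: 3.52
tool_pos: [0.5043, 0.1247, 0.2668]
ee_rot: [0.4, 3.115, 0.001]
force: [0.4, -0.5, -0.5]
width: 0.0517
```

```bash
python3 -c "
from h import *
for i in range(3):
  s=st();print(s['clock'],s['width'],s['tool_pos'],s['force'])
shot('wrist','w2');
for i in range(3):
  s=st();print(s['clock'],s['width'],s['tool_pos'],s['force'])
"
```

```text
3.5167 0.05167355873145886 [0.50426812 0.12469533 0.26677852] [ 0.44312388 -0.45136738 -0.54017658]
3.5167 0.05167355873145886 [0.50426812 0.12469533 0.26677852] [ 0.44312388 -0.45136738 -0.54017658]
3.5167 0.05167355873145886 [0.50426812 0.12469533 0.26677852] [ 0.44312388 -0.45136738 -0.54017658]
3.5667 0.04366845160514724 [0.50435749 0.12507631 0.26712249] [ 0.48179378 -0.26849609 -0.27395414]
3.5667 0.04366845160514724 [0.50435749 0.12507631 0.26712249] [ 0.48179378 -0.26849609 -0.27395414]
3.5667 0.04366845160514724 [0.50435749 0.12507631 0.26712249] [ 0.48179378 -0.26849609 -0.27395414]
```

View pics/w2.png

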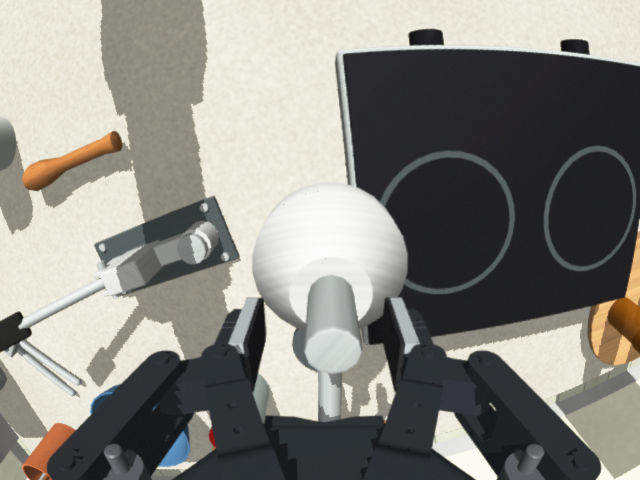

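```bash
cat > arc.py <<'E'
import sys; from h import *
from plan_ import ori
E
cat > arc.py <<'E'
import sys; from h import *
# arc.py step_deg n  : clockwise about axis, jaw tangential
ax=np.array([.696,.078]); st_=float(sys.argv[1]); n=int(sys.argv[2])
s=monitor.get_state(); p=np.array(s['tool_pos']); Rm=R.from_rotvec(s['ee_rot'])
v=p[:2]-ax; ph=np.degrees(np.arctan2(v[1],v[0])); Y=Rm.as_matrix()[:,1]; yaw=np.degrees(np.arctan2(Y[1],Y[0]))
print('t',s['clock'],'phi %.1f r %.4f yaw %.1f want %.1f'%(ph,np.linalg.norm(v),yaw,ph-90),'F',np.round(s['force'],1),'w',s['width'],'z',p[2])
def ori(yw):
    yw=np.radians(yw); Y=[np.cos(yw),np.sin(yw),0]; Z=[0,0,-1]; return R.from_matrix(np.array([np.cross(Y,Z),Y,Z]).T)
cur=Rm;cp=p
for i in range(n):
    a=ph-st_*(i+1); tp=np.array([*(ax+.2*np.array([np.cos(np.radians(a)),np.sin(np.radians(a))])),.265]); t=ori(a-90)
    d=cur.inv().apply(tp-cp)/.03; rv=(cur.inv()*t).as_rotvec()/.12
    print('dx %.2f dy %.2f dz %.2f  ax %.2f ay %.2f az %.2f'%(*d,*rv)); cur=t;cp=tp
E
python3 arc.py 5.5 5
```

```text
t 3.5667 phi 166.2 r 0.1973 yaw 75.4 want 76.2 F [ 0.5 -0.3 -0.3] w 0.04366845160514724 z 0.26712248502025754
dx 0.07 dy 0.64 dz 0.07  ax 0.01 ay 0.02 az 0.68
dx -0.03 dy 0.64 dz 0.00  ax 0.00 ay 0.00 az 0.80
dx -0.03 dy 0.64 dz 0.00  ax 0.00 ay 0.00 az 0.80
dx -0.03 dy 0.64 dz 0.00  ax 0.00 ay 0.00 az 0.80
dx -0.03 dy 0.64 dz 0.00  ax 0.00 ay 0.00 az 0.80
```

play_rows([
  {"dx":0.05,"dy":0.64,"dz":0,"ax":0,"ay":0,"az":0.7},
  {"dx":-0.03,"dy":0.64,"dz":0,"ax":0,"ay":0,"az":0.8},
  {"dx":-0.03,"dy":0.64,"dz":0,"ax":0,"ay":0,"az":0.8},
  {"dx":-0.03,"dy":0.64,"dz":0,"ax":0,"ay":0,"az":0.8},
  {"dx":-0.03,"dy":0.64,"dz":0,"ax":0,"ay":0,"az":0.8},
])

```text
clock: 3.98
tool_pos: [0.5459, 0.2111, 0.2673]
ee_rot: [1.116, 2.935, 0.001]
force: [-0.7, -1.4, 0.4]
width: 0.0343
```

```bash
python3 arc.py 5.5 5;  python3 -c "
from h import *
shot('wrist','w3')"
```

```text
t 3.9833 phi 138.4 r 0.2006 yaw 48.4 want 48.4 F [-0.7 -1.4  0.4] w 0.03426925310898445 z 0.2673258812887639
dx -0.05 dy 0.64 dz 0.08  ax 0.01 ay 0.01 az 0.79
dx -0.03 dy 0.64 dz 0.00  ax 0.00 ay 0.00 az 0.80
dx -0.03 dy 0.64 dz 0.00  ax 0.00 ay 0.00 az 0.80
dx -0.03 dy 0.64 dz 0.00  ax 0.00 ay 0.00 az 0.80
dx -0.03 dy 0.64 dz 0.00  ax 0.00 ay 0.00 az 0.80
```

View pics/w3.png

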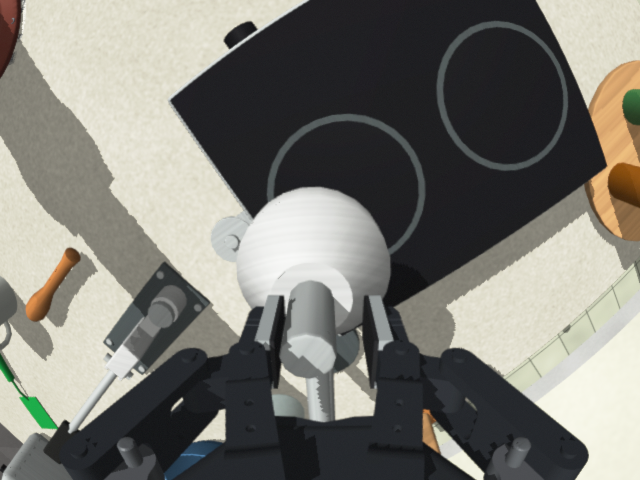

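The knob follows in the cage at (310,345), so I'm continuing the arc.

play_rows([
  {"dx":-0.05,"dy":0.64,"dz":0,"ax":0,"ay":0,"az":0.8},
  {"dx":-0.03,"dy":0.64,"dz":0,"ax":0,"ay":0,"az":0.8},
  {"dx":-0.03,"dy":0.64,"dz":0,"ax":0,"ay":0,"az":0.8},
  {"dx":-0.03,"dy":0.64,"dz":0,"ax":0,"ay":0,"az":0.8},
  {"dx":-0.03,"dy":0.64,"dz":0,"ax":0,"ay":0,"az":0.8},
])

```text
clock: 4.45
tool_pos: [0.6116, 0.2586, 0.2662]
ee_rot: [-1.769, -2.575, 0.055]
force: [-54.2, -29.2, 28.5]
width: 0.034
```

```bash
python3 arc.py 5.5 5
```

```text
t 4.45 phi 115.1 r 0.1993 yaw 21.0 want 25.1 F [-54.2 -29.2  28.5] w 0.03403487051908752 z 0.2661885370618551
dx 0.04 dy 0.64 dz 0.02  ax -0.32 ay 0.06 az 0.21
dx -0.03 dy 0.64 dz 0.00  ax 0.00 ay 0.00 az 0.80
dx -0.03 dy 0.64 dz 0.00  ax 0.00 ay 0.00 az 0.80
dx -0.03 dy 0.64 dz 0.00  ax 0.00 ay 0.00 az 0.80
dx -0.03 dy 0.64 dz 0.00  ax 0.00 ay 0.00 az 0.80
```

play_rows([
  {"dx":0,"dy":-0.3,"dz":0,"ax":0,"ay":0,"az":0},
])

```text
clock: 4.53
tool_pos: [0.6107, 0.2586, 0.2652]
ee_rot: [-1.774, -2.584, 0.026]
force: [-0.5, -1.7, -0.4]
width: 0.0345
```

```bash
python3 arc.py 5.5 1;  python3 -c "
from h import *
shot('wrist','w4');shot('scene','s4');print(st()['force']);shot('top','t4')"
```

```text
t 4.5333 phi 115.3 r 0.1997 yaw 21.1 want 25.3 F [-0.5 -1.7 -0.4] w 0.03453658723376201 z 0.2652376927428826
dx 0.03 dy 0.64 dz -0.00  ax -0.15 ay 0.03 az 0.18
[-8.72022221 -3.4641057   1.12824106]
```

View pics/w4.png

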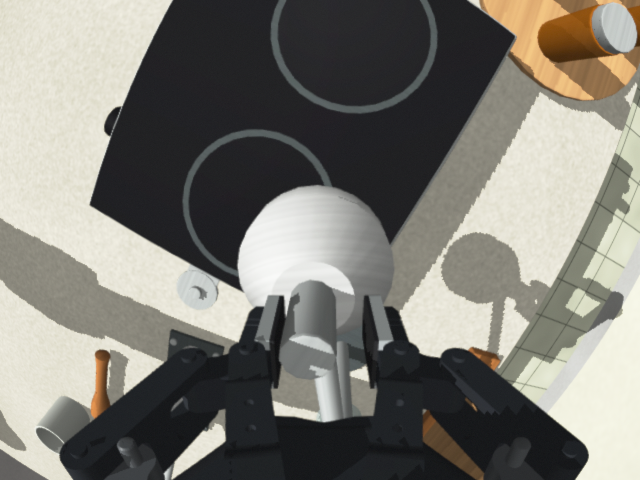

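View pics/s4.png

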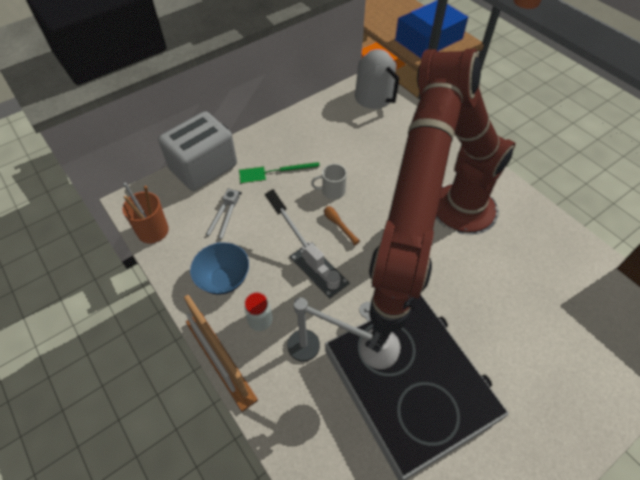

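View pics/t4.png

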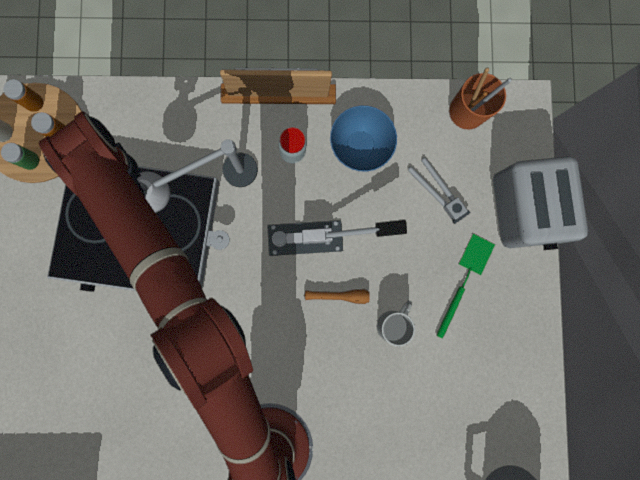

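No obstacle is visible near the head, so the force is the arm's stop. I'll press lightly and hold.

play_rows([
  {"dx":0,"dy":0.05,"dz":0,"ax":0,"ay":0,"az":0},
  {"dx":0,"dy":0.0,"dz":0,"ax":0,"ay":0,"az":0},
  {"dx":0,"dy":0,"dz":0,"ax":0,"ay":0,"az":0},
])

```text
clock: 4.93
tool_pos: [0.611, 0.259, 0.2656]
ee_rot: [-1.77, -2.587, 0.022]
force: [-12.0, -5.8, 2.0]
width: 0.034
```

play_rows([
  {"dx":0,"dy":0.1,"dz":0,"ax":0,"ay":0,"az":0},
  {"dx":0,"dy":0,"dz":0,"ax":0,"ay":0,"az":0},
])

```text
clock: 5.1
tool_pos: [0.611, 0.2589, 0.2654]
ee_rot: [-1.767, -2.584, 0.034]
force: [-18.2, -8.4, 5.3]
width: 0.0339
```

```bash
python3 arc.py 5.5 1; python3 - <<'E'
from h import *
crop('t4','t4c',120,110,280,250,5)
E
```

```text
t 5.1 phi 115.2 r 0.1999 yaw 21.3 want 25.2 F [-18.2  -8.4   5.3] w 0.033898971864276546 z 0.2653627488072064
dx 0.02 dy 0.64 dz -0.00  ax -0.20 ay 0.03 az 0.23
```

View pics/t4c.png

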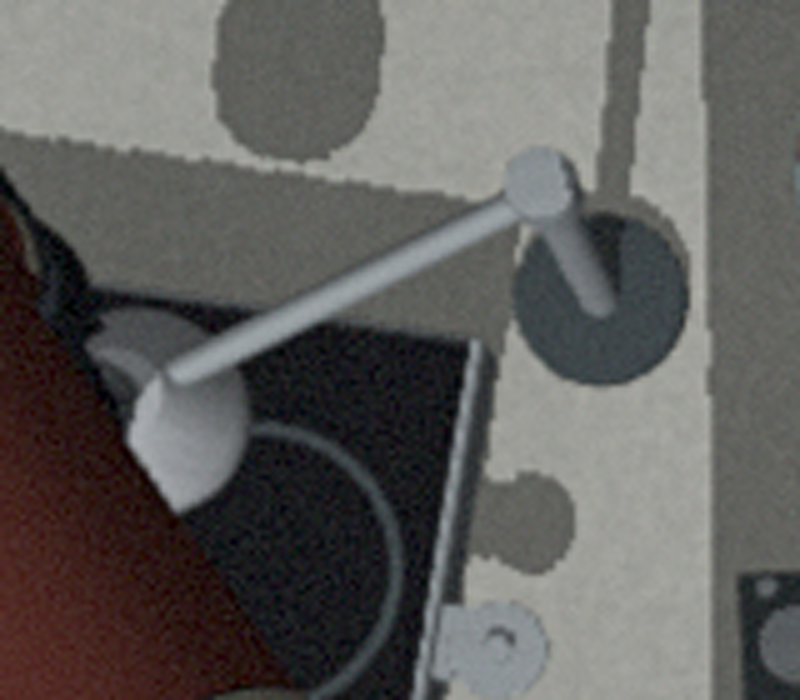

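The pose stays put while the force rises, so the arm is at its hard stop. The tab is now in view at t4 pixel (220.4,239.6). Next is to open and rise.

play_rows([
  {"dx":0,"dy":-0.15,"dz":0,"ax":0,"ay":0,"az":0},
  {"dx":0,"dy":0,"dz":0,"ax":0,"ay":0,"az":0},
  {"dx":0,"dy":0,"dz":0,"ax":0,"ay":0,"az":0},
  {"dx":0,"dy":0,"dz":0,"ax":0,"ay":0,"az":0},
  {"dx":0,"dy":0,"dz":0,"ax":0,"ay":0,"az":0},
], fingers=-1)

```text
clock: 5.52
tool_pos: [0.6161, 0.2614, 0.2664]
ee_rot: [1.776, 2.591, 0.003]
force: [-0.3, 0.1, -0.1]
width: 0.0856
```

```bash
python3 plan.py 0.611 0.259 0.36 25 5; python3 - <<'E'
from h import *
print('tab t4',wz('top',220.4,239.6,.068)); print('saddle',wz('top',279,239,.056))
crop('t4','t4d',200,200,420,280,3.6)
E
```

```text
t 5.52 at [0.6161 0.2614 0.2664] yaw 21.1 dyaw 3.9 F [-0.3  0.1 -0.1] w 0.086
dx -0.00 dy -0.04 dz -0.62  ax 0.01 ay -0.00 az -0.11
dx -0.00 dy -0.04 dz -0.62  ax 0.00 ay 0.00 az -0.11
dx -0.00 dy -0.04 dz -0.62  ax 0.00 ay 0.00 az -0.11
dx -0.00 dy -0.04 dz -0.62  ax 0.00 ay 0.00 az -0.11
dx -0.00 dy -0.04 dz -0.62  ax 0.00 ay 0.00 az -0.11
tab t4 [0.51148376 0.11769132 0.068     ]
saddle [ 0.51396952 -0.02430476  0.056     ]
```

View pics/t4d.png

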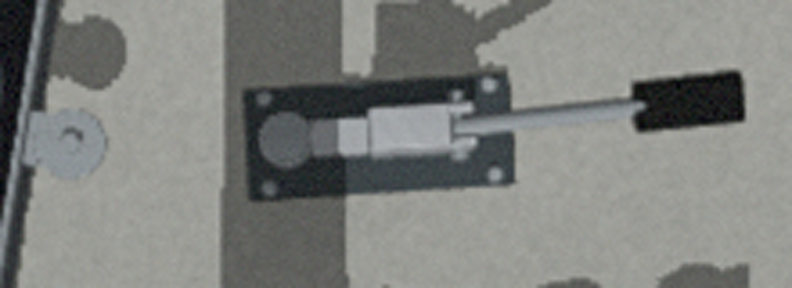

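play_rows([
  {"dx":0,"dy":0,"dz":-0.8,"ax":0,"ay":0,"az":0},
  {"dx":0,"dy":0,"dz":-0.8,"ax":0,"ay":0,"az":0},
  {"dx":0,"dy":0,"dz":-0.8,"ax":0,"ay":0,"az":0},
])

```text
clock: 5.77
tool_pos: [0.6156, 0.2612, 0.3385]
ee_rot: [-1.776, -2.591, 0.0]
force: [0.6, 0.1, 0.1]
width: 0.0854
```

```bash
python3 plan.py 0.52 -0.1 0.34 3.8 12
```

```text
t 5.77 at [0.6156 0.2612 0.3385] yaw 21.2 dyaw -17.4 F [0.6 0.1 0.1] w 0.085
dx -0.84 dy -0.61 dz -0.00  ax -0.00 ay -0.00 az 0.21
dx -0.86 dy -0.59 dz -0.00  ax 0.00 ay 0.00 az 0.21
dx -0.87 dy -0.57 dz -0.00  ax 0.00 ay 0.00 az 0.21
dx -0.88 dy -0.54 dz -0.00  ax 0.00 ay 0.00 az 0.21
dx -0.90 dy -0.52 dz -0.00  ax 0.00 ay 0.00 az 0.21
dx -0.91 dy -0.50 dz -0.00  ax 0.00 ay 0.00 az 0.21
dx -0.92 dy -0.48 dz -0.00  ax 0.00 ay 0.00 az 0.21
dx -0.93 dy -0.45 dz -0.00  ax 0.00 ay 0.00 az 0.21
dx -0.95 dy -0.43 dz -0.00  ax 0.00 ay 0.00 az 0.21
dx -0.96 dy -0.41 dz -0.00  ax 0.00 ay 0.00 az 0.21
dx -0.97 dy -0.38 dz -0.00  ax 0.00 ay 0.00 az 0.21
dx -0.97 dy -0.36 dz -0.00  ax 0.00 ay 0.00 az 0.21
```

play_rows([
  {"dx":-0.84,"dy":-0.61,"dz":0,"ax":0,"ay":0,"az":0.21},
  {"dx":-0.86,"dy":-0.59,"dz":0,"ax":0,"ay":0,"az":0.21},
  {"dx":-0.87,"dy":-0.57,"dz":0,"ax":0,"ay":0,"az":0.21},
  {"dx":-0.88,"dy":-0.54,"dz":0,"ax":0,"ay":0,"az":0.21},
  {"dx":-0.9,"dy":-0.52,"dz":0,"ax":0,"ay":0,"az":0.21},
])

```text
clock: 6.18
tool_pos: [0.5756, 0.1094, 0.3381]
ee_rot: [1.937, 2.473, 0.002]
force: [0.3, -0.2, 0.2]
width: 0.0851
```

play_rows([
  {"dx":-0.91,"dy":-0.5,"dz":0,"ax":0,"ay":0,"az":0.21},
  {"dx":-0.92,"dy":-0.48,"dz":0,"ax":0,"ay":0,"az":0.21},
  {"dx":-0.93,"dy":-0.45,"dz":0,"ax":0,"ay":0,"az":0.21},
  {"dx":-0.95,"dy":-0.43,"dz":0,"ax":0,"ay":0,"az":0.21},
  {"dx":-0.96,"dy":-0.41,"dz":0,"ax":0,"ay":0,"az":0.21},
])

```text
clock: 6.6
tool_pos: [0.5356, -0.0414, 0.3382]
ee_rot: [2.088, 2.346, 0.002]
force: [0.9, 0.3, 0.7]
width: 0.0853
```

```bash
python3 plan.py 0.52 -0.109 0.19 3.8 5
```

```text
t 6.60 at [ 0.5356 -0.0414  0.3382] yaw 6.7 dyaw -2.9 F [0.9 0.3 0.7] w 0.085
dx -0.44 dy -0.16 dz 0.99  ax 0.01 ay 0.00 az 0.08
dx -0.44 dy -0.15 dz 0.99  ax 0.00 ay 0.00 az 0.08
dx -0.44 dy -0.15 dz 0.99  ax 0.00 ay 0.00 az 0.08
dx -0.44 dy -0.14 dz 0.99  ax 0.00 ay 0.00 az 0.08
dx -0.44 dy -0.14 dz 0.99  ax 0.00 ay 0.00 az 0.08
```

play_rows([
  {"dx":-0.44,"dy":-0.15,"dz":0.99,"ax":0,"ay":0,"az":0.08},
  {"dx":-0.44,"dy":-0.15,"dz":0.99,"ax":0,"ay":0,"az":0.08},
  {"dx":-0.44,"dy":-0.15,"dz":0.99,"ax":0,"ay":0,"az":0.08},
  {"dx":-0.44,"dy":-0.15,"dz":0.99,"ax":0,"ay":0,"az":0.08},
  {"dx":-0.44,"dy":-0.15,"dz":0.99,"ax":0,"ay":0,"az":0.08},
])

```text
clock: 7.02
tool_pos: [0.5202, -0.1087, 0.1886]
ee_rot: [2.143, 2.295, 0.002]
force: [-0.1, -0.3, -0.4]
width: 0.0853
```

play_rows([
  {"dx":0,"dy":0,"dz":0,"ax":0,"ay":0,"az":0},
  {"dx":0,"dy":0,"dz":0,"ax":0,"ay":0,"az":0},
])

```text
clock: 7.18
tool_pos: [0.5193, -0.1082, 0.1887]
ee_rot: [-2.143, -2.294, 0.002]
force: [0.6, 0.3, -0.2]
width: 0.0855
```

```bash
python3 -c "
from h import *
s=st();print(s['tool_pos']);shot('wrist','w5')"; python3 plan.py 0.52 -0.109 0.036 3.8 6
```

```text
[ 0.51932772 -0.1082307   0.18870495]
t 7.23 at [ 0.521  -0.1071  0.1904] yaw 4.0 dyaw -0.2 F [-0.2  0.  -0.1] w 0.086
dx -0.01 dy -0.01 dz 0.86  ax 0.02 ay -0.01 az 0.00
dx -0.01 dy -0.01 dz 0.86  ax 0.00 ay 0.00 az 0.00
dx -0.01 dy -0.01 dz 0.86  ax 0.00 ay 0.00 az 0.00
dx -0.01 dy -0.01 dz 0.86  ax 0.00 ay 0.00 az 0.00
dx -0.01 dy -0.01 dz 0.86  ax 0.00 ay 0.00 az 0.00
dx -0.01 dy -0.01 dz 0.86  ax 0.00 ay 0.00 az 0.00
```

View pics/w5.png

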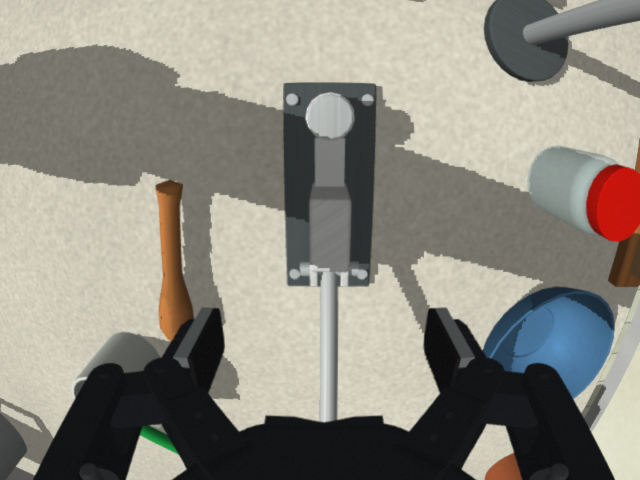

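The lifter is aligned upright between the fingers, with the saddle at (330,115) and the grip block at (330,228).

```bash
python3 -c "
from h import *
s=st()
print(s['tool_pos'],wr(s,330,115,.056),wr(s,330,186,.08),wr(s,330,266,.08))"
```

```text
[ 0.52101528 -0.10708144  0.19040173] [ 0.52057261 -0.02184817  0.056     ] [ 0.52364953 -0.07082567  0.08      ] [ 0.52811565 -0.13069038  0.08      ]
```

play_rows([
  {"dx":0,"dy":0,"dz":0.86,"ax":0,"ay":0,"az":0},
  {"dx":0,"dy":0,"dz":0.86,"ax":0,"ay":0,"az":0},
  {"dx":0,"dy":0,"dz":0.86,"ax":0,"ay":0,"az":0},
])

```text
clock: 7.48
tool_pos: [0.5232, -0.1064, 0.1144]
ee_rot: [2.136, 2.295, 0.009]
force: [0.3, 0.2, -0.5]
width: 0.0856
```

play_rows([
  {"dx":0.05,"dy":-0.05,"dz":0.86,"ax":0,"ay":0,"az":0},
  {"dx":0,"dy":0,"dz":0.86,"ax":0,"ay":0,"az":0},
  {"dx":0,"dy":0,"dz":0.86,"ax":0,"ay":0,"az":0},
])

```text
clock: 7.73
tool_pos: [0.5217, -0.1049, 0.0361]
ee_rot: [2.137, 2.296, 0.008]
force: [-0.9, 0.7, -0.9]
width: 0.0855
```

play_rows([
  {"dx":0,"dy":0,"dz":0,"ax":0,"ay":0,"az":0},
  {"dx":0,"dy":0,"dz":0,"ax":0,"ay":0,"az":0},
  {"dx":0,"dy":0,"dz":0,"ax":0,"ay":0,"az":0},
  {"dx":0,"dy":0,"dz":0,"ax":0,"ay":0,"az":0},
  {"dx":0,"dy":0,"dz":0,"ax":0,"ay":0,"az":0},
], fingers=1)

```text
clock: 8.15
tool_pos: [0.5223, -0.1063, 0.0375]
ee_rot: [2.139, 2.291, 0.01]
force: [3.1, 0.8, 2.7]
width: 0.0295
```

play_rows([
  {"dx":0,"dy":0,"dz":0,"ax":0,"ay":0,"az":0},
  {"dx":0,"dy":0,"dz":0,"ax":0,"ay":0,"az":0},
  {"dx":0,"dy":0,"dz":0,"ax":0,"ay":0,"az":0},
])

```text
clock: 8.4
tool_pos: [0.5224, -0.1063, 0.0375]
ee_rot: [2.139, 2.291, 0.01]
force: [2.7, 1.5, 6.4]
width: 0.0296
```

```bash
python3 -c "
from h import *
s=st();print(s['tool_pos'],s['force'],s['width']);shot('wrist','w6');shot('top','t6');crop('t6','t6c',180,180,440,300,3)"; python3 plan.py 0.52 0.033 0.036 3.8 6
```

```text
[ 0.52235827 -0.10628158  0.03753327] [2.72456624 1.46198587 6.44420681] 0.029618547550198358
t 8.50 at [ 0.5223 -0.1063  0.0375] yaw 3.9 dyaw -0.1 F [2.9 1.  5.7] w 0.029
dx 0.77 dy 0.04 dz 0.01  ax 0.08 ay 0.01 az 0.00
dx 0.77 dy 0.04 dz 0.01  ax 0.00 ay 0.00 az 0.00
dx 0.77 dy 0.04 dz 0.01  ax 0.00 ay 0.00 az 0.00
dx 0.77 dy 0.04 dz 0.01  ax 0.00 ay 0.00 az 0.00
dx 0.77 dy 0.04 dz 0.01  ax 0.00 ay 0.00 az 0.00
dx 0.77 dy 0.04 dz 0.01  ax 0.00 ay 0.00 az 0.00
```

View pics/w6.png

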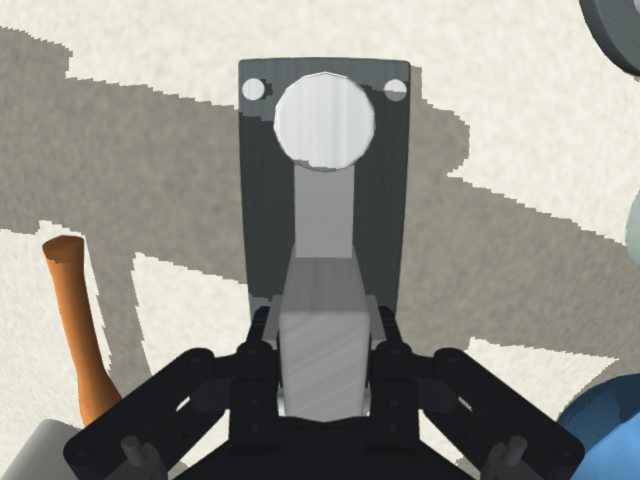

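View pics/t6c.png

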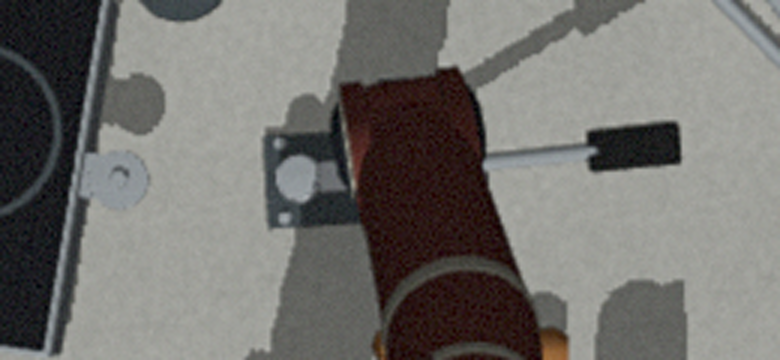

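play_rows([
  {"dx":0.4,"dy":0.02,"dz":-0.05,"ax":0,"ay":0,"az":0},
  {"dx":0.7,"dy":0.05,"dz":0,"ax":0,"ay":0,"az":0},
  {"dx":0.7,"dy":0.05,"dz":0,"ax":0,"ay":0,"az":0},
  {"dx":0.7,"dy":0.05,"dz":0,"ax":0,"ay":0,"az":0},
  {"dx":0.6,"dy":0.05,"dz":0,"ax":0,"ay":0,"az":0},
])

```text
clock: 8.92
tool_pos: [0.5191, -0.0148, 0.0375]
ee_rot: [2.145, 2.29, -0.0]
force: [0.7, -5.0, 0.8]
width: 0.029
```

```bash
python3 -c "
from h import *
print('saddle0',wz('top',278.7,239.7,.056),'tab',wz('top',220.3,239.9,.068))
s=st();print(s['tool_pos'],s['force'],s['width']);shot('wrist','w7');shot('top','t7');crop('t7','t7c',180,180,440,300,3)"
```

```text
saddle0 [ 0.51224026 -0.02357481  0.056     ] tab [0.51075166 0.1179226  0.068     ]
[ 0.51912444 -0.0147658   0.03748314] [ 0.66023817 -4.98494808  0.78452934] 0.02899108036521651
```

View pics/w7.png

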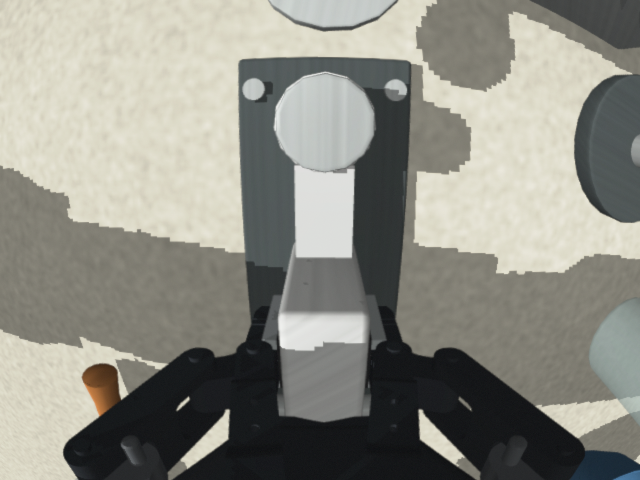

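View pics/t7c.png

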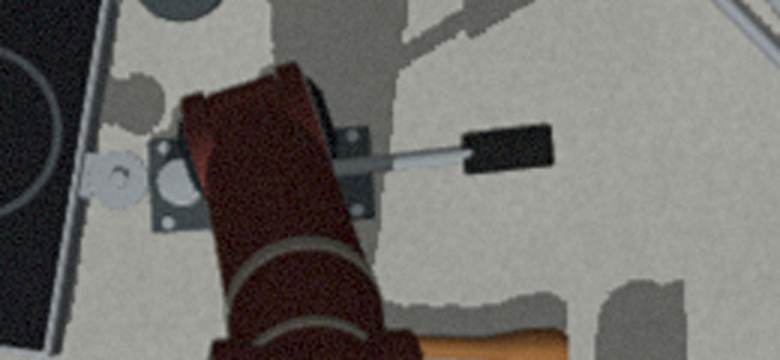

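play_rows([
  {"dx":0.5,"dy":0.03,"dz":0,"ax":0,"ay":0,"az":0},
  {"dx":0.5,"dy":0.03,"dz":0,"ax":0,"ay":0,"az":0},
  {"dx":0.4,"dy":0.02,"dz":0,"ax":0,"ay":0,"az":0},
  {"dx":0.2,"dy":0,"dz":0,"ax":0,"ay":0,"az":0},
  {"dx":0,"dy":0,"dz":0,"ax":0,"ay":0,"az":0},
])

```text
clock: 9.43
tool_pos: [0.5187, 0.0337, 0.0374]
ee_rot: [2.143, 2.293, 0.002]
force: [-0.8, -2.4, 6.9]
width: 0.0296
```

```bash
python3 -c "
from h import *
s=st();print(s['tool_pos'],s['force'],s['width']);shot('wrist','w8');shot('top','t8');shot('scene','s8');crop('t8','t8c',180,180,440,300,3);crop('s8','s8c',280,200,460,360,4)"
```

```text
[0.51867408 0.03370847 0.03742676] [-0.82828291 -2.39535568  6.88876208] 0.029552837624491315
```

View pics/w8.png

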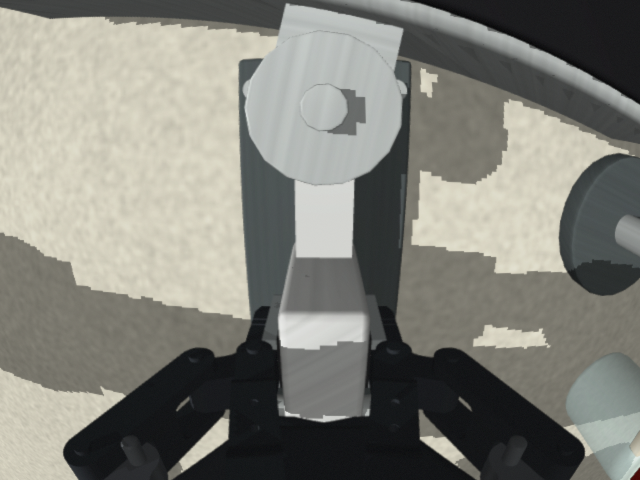

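View pics/t8c.png

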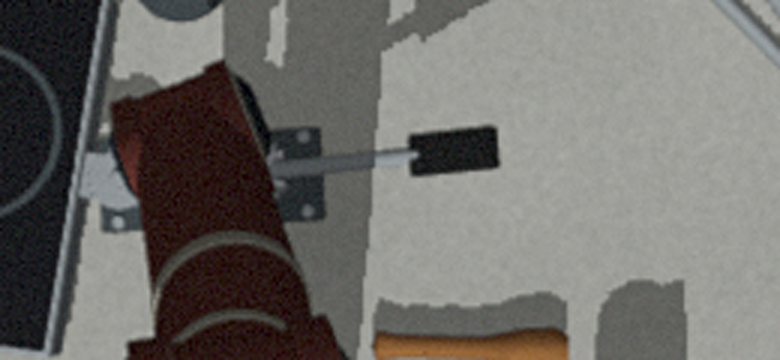

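View pics/s8c.png

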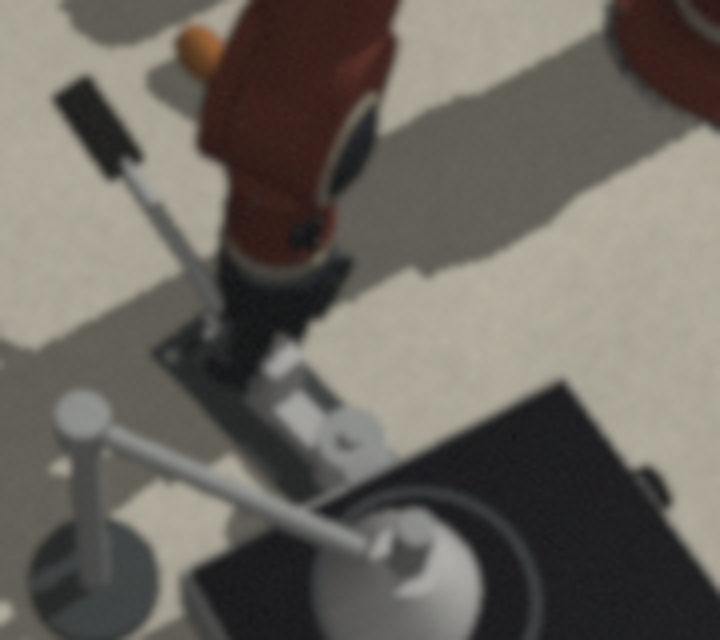

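The wrist view shows the tab disc centred near (324,107) with the hidden saddle at (325,122). I'll compute the residual.

```bash
python3 -c "
from h import *
s=st();print('saddle',wr(s,325,122,.056));print('tab',wr(s,324,107,.068),'stud',wr(s,323,107,.074))
print('edges',wr(s,245,107,.068),wr(s,403,107,.068),wr(s,324,185,.068))"
```

```text
saddle [0.51400145 0.11616345 0.056     ]
tab [0.51329986 0.12089611 0.068     ] stud [0.51300136 0.12074739 0.074     ]
edges [0.4895673  0.11989458 0.068     ] [0.53699828 0.12308269 0.068     ] [0.51489649 0.09708146 0.068     ]
```

The saddle is 4.8 mm short of the tab, so I'll advance it and then release.

play_rows([
  {"dx":0.16,"dy":0,"dz":0,"ax":0,"ay":0,"az":0},
  {"dx":0,"dy":0,"dz":0,"ax":0,"ay":0,"az":0},
  {"dx":0,"dy":0,"dz":0.05,"ax":0,"ay":0,"az":0},
])

```text
clock: 9.83
tool_pos: [0.5185, 0.0362, 0.0373]
ee_rot: [2.145, 2.289, -0.001]
force: [-5.8, -6.6, 31.4]
width: 0.0293
```

```bash
python3 -c "
from h import *
s=st();print(s['tool_pos'],s['force'],s['width']);shot('wrist','w9')"
```

```text
[0.51847285 0.03621478 0.03734072] [-5.78859562 -6.5633006  31.44950693] 0.029344163164929903
```

play_rows([
  {"dx":0,"dy":0,"dz":0,"ax":0,"ay":0,"az":0},
  {"dx":0,"dy":0,"dz":0,"ax":0,"ay":0,"az":0},
  {"dx":0,"dy":0,"dz":0,"ax":0,"ay":0,"az":0},
  {"dx":0,"dy":0,"dz":0,"ax":0,"ay":0,"az":0},
  {"dx":0,"dy":0,"dz":0,"ax":0,"ay":0,"az":0},
], fingers=-0.6)

```text
clock: 10.3
tool_pos: [0.5166, 0.0399, 0.0342]
ee_rot: [-2.142, -2.297, 0.0]
force: [-0.4, 0.2, -0.5]
width: 0.0682
```

```bash
python3 -c "
from h import *
s=st();print(s['tool_pos'],s['force'],s['width']);shot('wrist','w10')
im=np.hstack([cv2.imread('pics/w9.png')[:300,150:480],cv2.imread('pics/w10.png')[:300,150:480]]);cv2.imwrite('pics/w910.png',im)"
```

```text
[0.51664585 0.0398566  0.03422468] [-0.37361521  0.19304639 -0.53427007] 0.06815306422795182
```

View pics/w910.png

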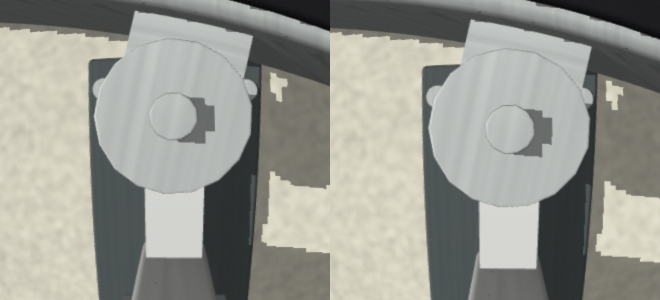

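```bash
python3 -c "
from h import *
s=st()
print('tab',wr(s,329,127.5,.068),wr(s,329,207,.068)+[0,.024,0])
c=wr(s,242,65.5,.008); print('corner',c, 'right', wr(s,414.5,67,.008))
c2=wr(s,270,268,.0); 
# arm block front bottom reference: block front face step, compare grip-time pose
s2=dict(tool_pos=[.51867,.03371,.03743],ee_rot=[2.143,2.293,.002])
print('w8 corner',wr(s2,238,59,.008),'saddle',wr(s2,325,122,.056), 'bolt', wr(s2,254,89,.01))
print(np.degrees(0))"

```

```text
tab [0.51310954 0.12096372 0.068     ] [0.51483278 0.12106236 0.068     ]
corner [0.47291913 0.14593397 0.008     ] right [0.55063177 0.15089974 0.008     ]
w8 corner [0.47247312 0.14334571 0.008     ] saddle [0.51397065 0.11614915 0.056     ] bolt [0.48124077 0.12900368 0.01      ]
0.0
```

The lifter sits about 2.5 mm from centre under the tab with the handle up. Next I rise straight up and go over the paddle.

play_rows([
  {"dx":0,"dy":0,"dz":-0.8,"ax":0,"ay":0,"az":0},
  {"dx":0,"dy":0,"dz":-1,"ax":0,"ay":0,"az":0},
  {"dx":0,"dy":0,"dz":-1,"ax":0,"ay":0,"az":0},
  {"dx":0,"dy":0,"dz":-1,"ax":0,"ay":0,"az":0},
  {"dx":0,"dy":0,"dz":-1,"ax":0,"ay":0,"az":0},
])

```text
clock: 10.77
tool_pos: [0.5165, 0.0397, 0.1796]
ee_rot: [-2.142, -2.297, 0.001]
force: [1.0, 0.1, -1.2]
width: 0.0684
```

play_rows([
  {"dx":-0.5,"dy":0,"dz":-0.6,"ax":0,"ay":0,"az":0},
  {"dx":-0.8,"dy":0,"dz":0,"ax":0,"ay":0,"az":0},
  {"dx":-0.8,"dy":0,"dz":0,"ax":0,"ay":0,"az":0},
  {"dx":-0.6,"dy":0,"dz":0,"ax":0,"ay":0,"az":0},
  {"dx":0,"dy":0,"dz":0,"ax":0,"ay":0,"az":0},
], fingers=1)

```text
clock: 11.18
tool_pos: [0.5223, -0.0467, 0.1961]
ee_rot: [2.151, 2.288, -0.005]
force: [0.0, -0.2, -0.3]
width: 0.0072
```

```bash
python3 -c "
from h import *
s=st();print(s['tool_pos'],s['force'],s['width']);shot('wrist','w11')"; python3 plan.py 0.5312 -0.1436 0.2 3.8 5
```

```text
[ 0.52229353 -0.04669355  0.19613223] [ 0.0272486  -0.17125502 -0.31592187] 0.007245567354162684
t 11.23 at [ 0.5222 -0.0437  0.1961] yaw 3.7 dyaw 0.1 F [0.2 1.3 0.7] w 0.001
dx -0.67 dy 0.02 dz -0.03  ax -0.01 ay 0.01 az -0.00
dx -0.67 dy 0.02 dz -0.03  ax 0.00 ay 0.00 az -0.00
dx -0.67 dy 0.02 dz -0.03  ax 0.00 ay 0.00 az -0.00
dx -0.67 dy 0.02 dz -0.03  ax 0.00 ay 0.00 az -0.00
dx -0.67 dy 0.02 dz -0.03  ax 0.00 ay 0.00 az -0.00
```

View pics/w11.png

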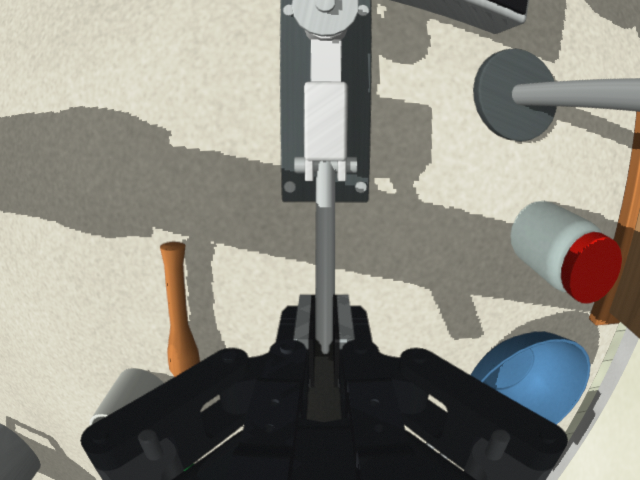

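The lifter is square and the handle still up, with the paddle behind the closed fingers. Going over the paddle.

play_rows([
  {"dx":-0.7,"dy":0.03,"dz":0,"ax":0,"ay":0,"az":0},
  {"dx":-0.7,"dy":0.02,"dz":0,"ax":0,"ay":0,"az":0},
  {"dx":-0.7,"dy":0.02,"dz":0,"ax":0,"ay":0,"az":0},
  {"dx":-0.7,"dy":0.02,"dz":0,"ax":0,"ay":0,"az":0},
  {"dx":-0.7,"dy":0.02,"dz":0,"ax":0,"ay":0,"az":0},
])

```text
clock: 11.65
tool_pos: [0.5333, -0.1444, 0.1963]
ee_rot: [-2.139, -2.299, -0.001]
force: [-0.2, 0.3, -0.2]
width: -0.0002
```

```bash
python3 -c "
from h import *
shot('top','t12');shot('scene','s12');crop('t12','t12c',180,180,440,300,3);crop('s12','s12c',240,160,440,340,4)"; python3 plan.py 0.5312 -0.15 0.15 3.8 2
```

```text
t 11.75 at [ 0.533  -0.1488  0.1959] yaw 3.7 dyaw 0.1 F [-0.4  0.2 -0.2] w 0.000
dx -0.02 dy -0.03 dz 0.77  ax -0.01 ay 0.01 az -0.01
dx -0.02 dy -0.03 dz 0.77  ax 0.00 ay 0.00 az -0.01
```

View pics/t12c.png

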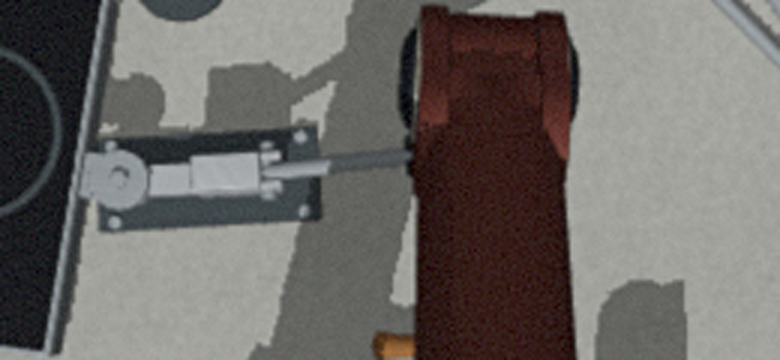

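View pics/s12c.png

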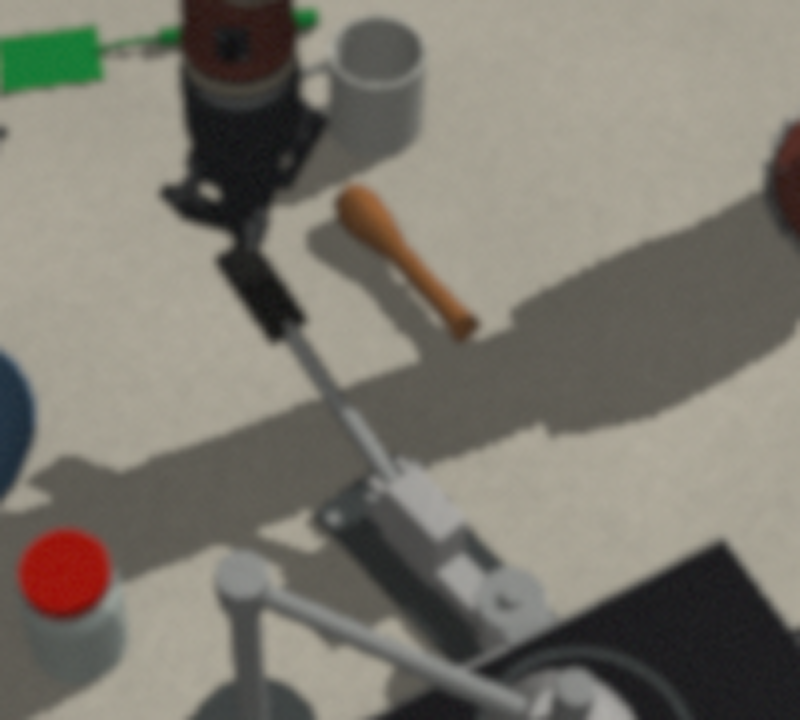

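```bash
python3 -c "
from h import *
f=lambda u,v,z:wz('top',180+u/3,180+v/3,z)
a=(f(98,137,.008)+f(101,231,.008))/2;b=(f(316,122,.008)+f(321,218,.008))/2
d=(a-b);L=np.linalg.norm(d);d/=L;print(a,b,L,np.degrees(np.arctan2(d[1],d[0])));print('saddle',a-.03*d,'tab',f(119,180,.068),'pad',a-.03*d-.263*d)
g=lambda u,v,z:wz('scene',240+u/4,160+v/4,z);print('pad scene',g(262,292,.145))"
```

```text
[0.51171414 0.14445292 0.008     ] [ 0.52376939 -0.04089944  0.008     ] 0.18574397548509297 93.72125422511598
saddle [0.51366122 0.11451617 0.008     ] tab [0.51050673 0.11945334 0.068     ] pad [ 0.53073057 -0.14792933  0.008     ]
pad scene [ 0.52811814 -0.1377249   0.145     ]
```

play_rows([
  {"dx":0,"dy":-0.04,"dz":0.75,"ax":0,"ay":0,"az":0},
  {"dx":0,"dy":-0.03,"dz":0.7,"ax":0,"ay":0,"az":0},
  {"dx":0,"dy":0,"dz":0.4,"ax":0,"ay":0,"az":0},
  {"dx":0,"dy":0,"dz":0,"ax":0,"ay":0,"az":0},
])

```text
clock: 12.08
tool_pos: [0.5298, -0.1426, 0.1388]
ee_rot: [-2.136, -2.296, 0.001]
force: [-0.6, 1.7, 1.2]
width: -0.0001
```

play_rows([
  {"dx":-0.1,"dy":0,"dz":0.4,"ax":0,"ay":0,"az":0},
  {"dx":-0.1,"dy":0,"dz":0.4,"ax":0,"ay":0,"az":0},
  {"dx":0,"dy":0,"dz":0,"ax":0,"ay":0,"az":0},
])

```text
clock: 12.33
tool_pos: [0.5328, -0.1508, 0.1175]
ee_rot: [2.141, 2.297, 0.003]
force: [-0.6, 1.1, 8.3]
width: -0.0001
```

```bash
python3 -c "
from h import *
shot('scene','s13');crop('s13','s13c',240,160,440,340,4)
shot('wrist','w13')"; python3 plan.py 0.5312 -0.15 0.15 3.8 2
```

```text
t 12.43 at [ 0.5328 -0.1503  0.1188] yaw 4.1 dyaw -0.3 F [-0.7  0.3  7.5] w 0.000
dx 0.01 dy -0.03 dz -0.52  ax 0.02 ay -0.00 az 0.02
dx 0.01 dy -0.03 dz -0.52  ax 0.00 ay 0.00 az 0.02
```

View pics/s13c.png

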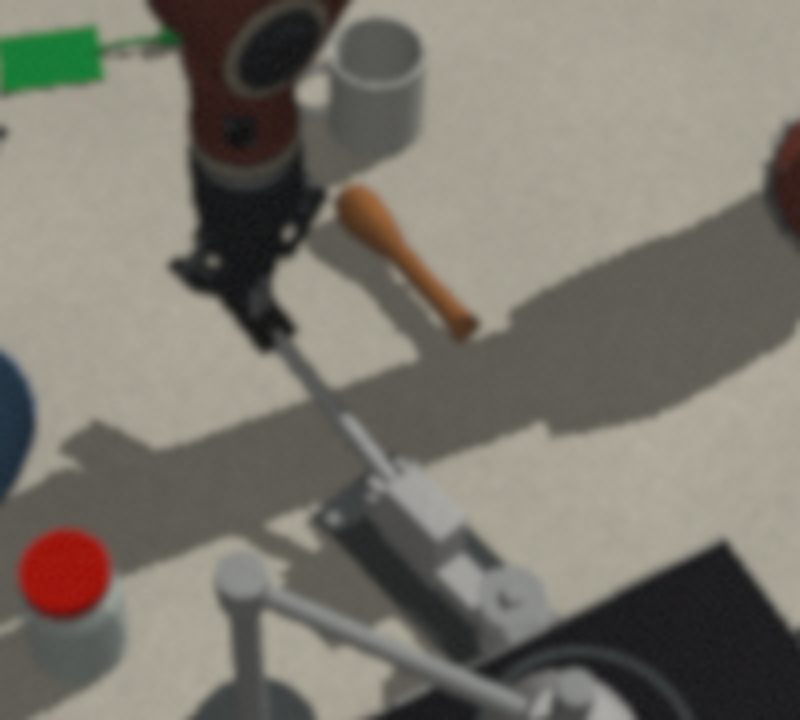

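View pics/w13.png

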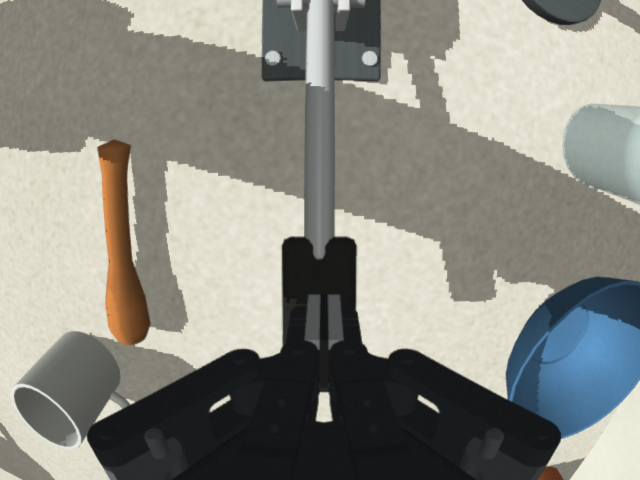

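The fingers sit centred on the paddle and press with 8 N, just at tab contact. Continuing down.

play_rows([
  {"dx":-0.08,"dy":0,"dz":0.35,"ax":0,"ay":0,"az":0},
  {"dx":-0.06,"dy":0,"dz":0.35,"ax":0,"ay":0,"az":0},
  {"dx":-0.05,"dy":0,"dz":0.35,"ax":0,"ay":0,"az":0},
  {"dx":-0.02,"dy":0,"dz":0,"ax":0,"ay":0,"az":0},
])

```text
clock: 12.77
tool_pos: [0.5336, -0.1584, 0.0867]
ee_rot: [2.141, 2.295, 0.002]
force: [0.7, -0.9, 8.0]
width: 0.0001
```

play_rows([
  {"dx":-0.02,"dy":0,"dz":0.3,"ax":0,"ay":0,"az":0},
  {"dx":0,"dy":0,"dz":0.2,"ax":0,"ay":0,"az":0},
  {"dx":0,"dy":0,"dz":0,"ax":0,"ay":0,"az":0},
])

```text
clock: 13.02
tool_pos: [0.5338, -0.16, 0.0723]
ee_rot: [2.14, 2.293, 0.001]
force: [-0.7, -4.5, 8.6]
width: -0.0
```

```bash
python3 -c "
from h import *
s=st();print(s['tool_pos'],s['force']);shot('scene','s14');crop('s14','s14c',240,160,440,340,4)
shot('wrist','w14')"
```

```text
[ 0.5338063  -0.16004772  0.07227985] [-0.73117546 -4.51917011  8.5949268 ]
```

View pics/s14c.png

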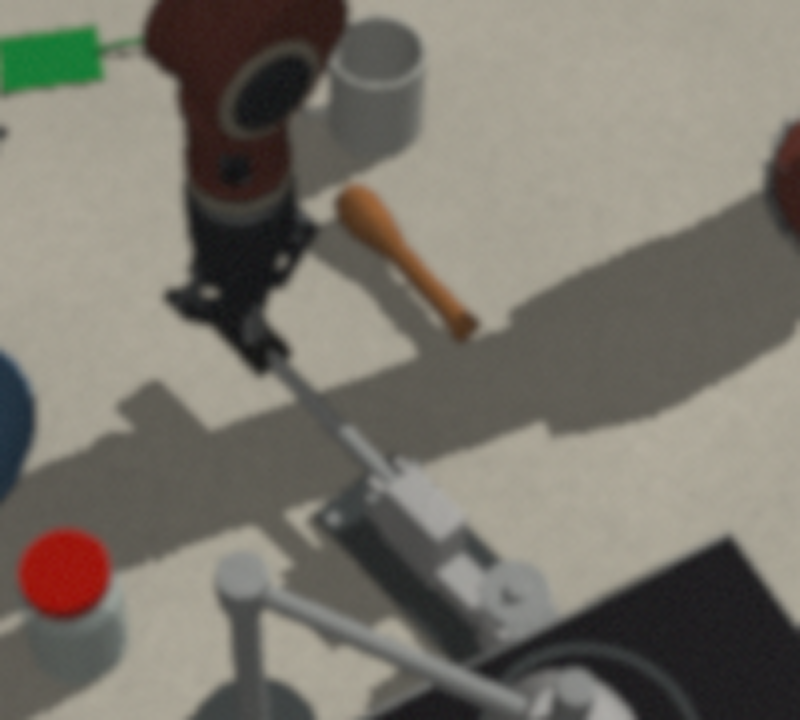

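View pics/w14.png

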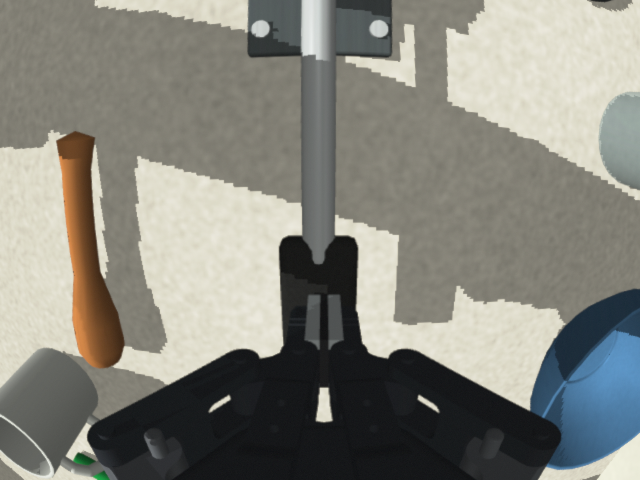

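Lifting is smooth. The last few millimetres to the stop remain.

play_rows([
  {"dx":0,"dy":0,"dz":0.15,"ax":0,"ay":0,"az":0},
  {"dx":0,"dy":0,"dz":0.1,"ax":0,"ay":0,"az":0},
  {"dx":0,"dy":0,"dz":0,"ax":0,"ay":0,"az":0},
])

```text
clock: 13.37
tool_pos: [0.5339, -0.1604, 0.0662]
ee_rot: [2.14, 2.292, -0.0]
force: [-1.6, -5.1, 14.1]
width: -0.0003
```

play_rows([
  {"dx":0,"dy":0,"dz":0.06,"ax":0,"ay":0,"az":0},
  {"dx":0,"dy":0,"dz":0,"ax":0,"ay":0,"az":0},
])

```text
clock: 13.53
tool_pos: [0.5339, -0.1605, 0.0657]
ee_rot: [2.14, 2.292, -0.0]
force: [-3.8, -3.4, 20.6]
width: 0.0003
```

The stop is reached (z 0.066, force rising). Checking the lift.

```bash
python3 -c "
from h import *
shot('scene','s15');shot('top','t15')
d0=np.load('pics/s12.npy');d=np.load('pics/s15.npy')
d1=np.load('pics/t12.npy');d2=np.load('pics/t15.npy')
for u,v in [(370,318),(366,306),(420,300),(350,340)]: print(w('scene',d0,u,v),w('scene',d,u,v))
for u,v in [(218,246),(205,210),(190,280),(100,270)]:
  A=np.median([w('top',d1,u+i,v+j) for i in(-2,-1,0,1,2) for j in (-2,0,2)],axis=0);B=np.median([w('top',d2,u+i,v+j) for i in(-2,-1,0,1,2) for j in (-2,0,2)],axis=0);print(A,B)
print(st()['force'])
crop('t15','t15c',180,180,440,300,3)"
```

```text
[0.51940402 0.14253637 0.06405126] [0.52724646 0.14913882 0.08522416]
[0.50989585 0.11292753 0.07588502] [0.51341773 0.11606051 0.08510179]
[0.38505265 0.18764248 0.08359168] [0.39181602 0.19148476 0.09737743]
[0.60668997 0.16512274 0.08262426] [0.6114251  0.16978571 0.09829348]
[0.49580095 0.12324504 0.06748435] [0.49474212 0.12111546 0.08547866]
[0.58186798 0.15311591 0.08439514] [0.58012505 0.15136979 0.09774072]
[0.4136874  0.18576049 0.08432079] [0.41365721 0.18286937 0.09957347]
[0.43761653 0.39885076 0.08520347] [0.43755604 0.39741178 0.0882913 ]
[-4.15308059 -3.86802838 19.43175935]
```

View pics/t15c.png

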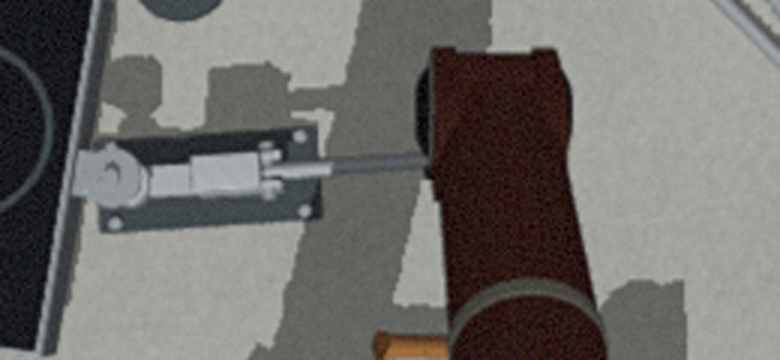

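```bash
python3 -c "
from h import *
crop('t12','a',195,220,245,265,8);crop('t15','b',195,220,245,265,8)
im=np.hstack([cv2.imread('pics/a.png'),cv2.imread('pics/b.png')]);cv2.imwrite('pics/ab.png',im)"
```

```text
(no output)
```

View pics/ab.png

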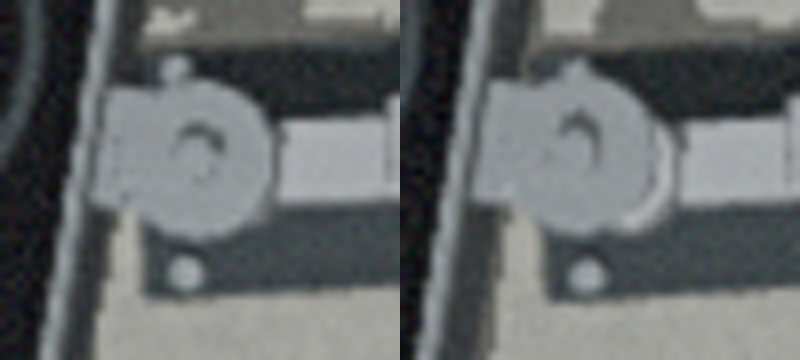

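The tab is about 17 mm up and tilted as expected. The bright crescent in the crop is the fixed boss below the saddle. Measured from the plate bolts, the saddle is about 4 mm off centre. Now letting the handle back up.

play_rows([
  {"dx":0,"dy":0,"dz":-0.4,"ax":0,"ay":0,"az":0},
  {"dx":0.04,"dy":0,"dz":-0.5,"ax":0,"ay":0,"az":0},
  {"dx":0.06,"dy":0,"dz":-0.5,"ax":0,"ay":0,"az":0},
  {"dx":0.1,"dy":0,"dz":-0.5,"ax":0,"ay":0,"az":0},
  {"dx":0.1,"dy":0,"dz":-0.5,"ax":0,"ay":0,"az":0},
])

```text
clock: 14.05
tool_pos: [0.5324, -0.1456, 0.1356]
ee_rot: [-2.139, -2.3, -0.007]
force: [1.0, 1.2, 0.9]
width: 0.0001
```

play_rows([
  {"dx":0.1,"dy":0,"dz":-0.5,"ax":0,"ay":0,"az":0},
  {"dx":0,"dy":0,"dz":-0.4,"ax":0,"ay":0,"az":0},
  {"dx":0,"dy":0,"dz":0,"ax":0,"ay":0,"az":0},
  {"dx":0,"dy":0,"dz":0,"ax":0,"ay":0,"az":0},
  {"dx":0,"dy":0,"dz":0,"ax":0,"ay":0,"az":0},
])

```text
clock: 14.47
tool_pos: [0.5306, -0.1461, 0.1599]
ee_rot: [-2.142, -2.297, 0.001]
force: [1.0, -0.1, -0.3]
width: -0.0002
```

```bash
python3 -c "
from h import *
s=st();print(s['tool_pos'],s['force'])
shot('top','t16');shot('scene','s16');crop('t16','b',195,220,245,265,8);crop('s16','s16c',240,160,440,340,4)
d1=np.load('pics/t12.npy');d2=np.load('pics/t16.npy')
for u,v in [(218,246),(205,210),(190,280),(100,270)]:
  A=np.median([w('top',d1,u+i,v+j) for i in(-2,-1,0,1,2) for j in (-2,0,2)],axis=0);B=np.median([w('top',d2,u+i,v+j) for i in(-2,-1,0,1,2) for j in (-2,0,2)],axis=0);print(A,B)
im=np.hstack([cv2.imread('pics/a.png'),cv2.imread('pics/b.png')]);cv2.imwrite('pics/ab2.png',im)"
```

```text
[ 0.53060575 -0.14613979  0.15985417] [ 1.00738543 -0.05811492 -0.29664502]
[0.49580095 0.12324504 0.06748435] [0.4958258  0.12313187 0.06843523]
[0.58186798 0.15311591 0.08439514] [0.5815827  0.15346723 0.08437685]
[0.4136874  0.18576049 0.08432079] [0.41368316 0.18560754 0.08450361]
[0.43761653 0.39885076 0.08520347] [0.43762903 0.39774594 0.08581207]
```

View pics/ab2.png

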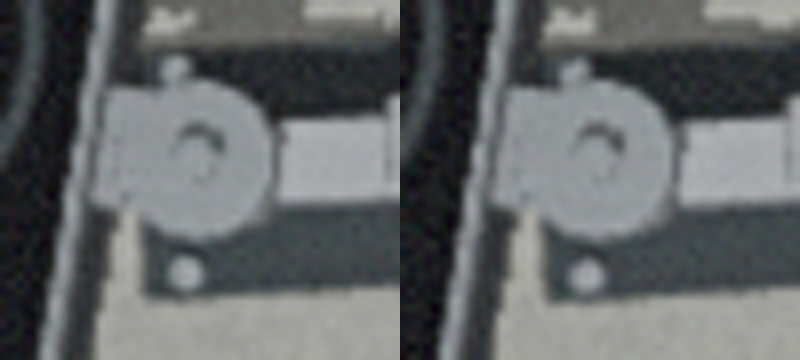

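View pics/s16c.png

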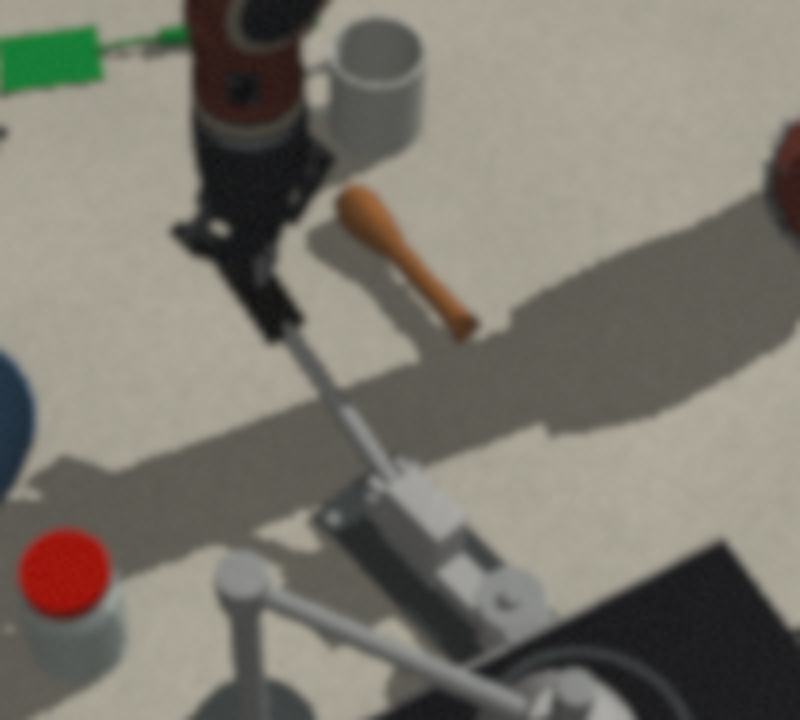

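The hob is back where it stood and the handle is up (no contact force). Second stroke.

play_rows([
  {"dx":0,"dy":0.03,"dz":0.5,"ax":0,"ay":0,"az":0},
  {"dx":-0.05,"dy":0.03,"dz":0.45,"ax":0,"ay":0,"az":0},
  {"dx":-0.12,"dy":0,"dz":0.45,"ax":0,"ay":0,"az":0},
  {"dx":-0.12,"dy":0,"dz":0.45,"ax":0,"ay":0,"az":0},
  {"dx":-0.1,"dy":0,"dz":0.45,"ax":0,"ay":0,"az":0},
])

```text
clock: 14.98
tool_pos: [0.5345, -0.1596, 0.0915]
ee_rot: [2.143, 2.294, 0.0]
force: [-1.2, -0.7, 9.5]
width: 0.0001
```

play_rows([
  {"dx":-0.08,"dy":0,"dz":0.4,"ax":0,"ay":0,"az":0},
  {"dx":-0.05,"dy":0,"dz":0.3,"ax":0,"ay":0,"az":0},
  {"dx":0,"dy":0,"dz":0,"ax":0,"ay":0,"az":0},
  {"dx":0,"dy":0,"dz":0,"ax":0,"ay":0,"az":0},
])

```text
clock: 15.32
tool_pos: [0.5346, -0.1623, 0.0703]
ee_rot: [2.143, 2.296, 0.001]
force: [-1.7, -0.2, 7.3]
width: -0.0001
```

play_rows([
  {"dx":0,"dy":0,"dz":0.14,"ax":0,"ay":0,"az":0},
  {"dx":0,"dy":0,"dz":0.08,"ax":0,"ay":0,"az":0},
  {"dx":0,"dy":0,"dz":0,"ax":0,"ay":0,"az":0},
  {"dx":0,"dy":0,"dz":0,"ax":0,"ay":0,"az":0},
])

```text
clock: 15.65
tool_pos: [0.5346, -0.1625, 0.0659]
ee_rot: [2.143, 2.295, 0.0]
force: [-3.8, -0.2, 17.6]
width: -0.0002
```

```bash
python3 -c "
from h import *
shot('top','t17');shot('scene','s17');crop('t17','b',195,220,245,265,8)
d1=np.load('pics/t12.npy');d2=np.load('pics/t17.npy')
for u,v in [(218,246),(205,210),(190,280),(100,270)]:
  A=np.median([w('top',d1,u+i,v+j) for i in(-2,-1,0,1,2) for j in (-2,0,2)],axis=0);B=np.median([w('top',d2,u+i,v+j) for i in(-2,-1,0,1,2) for j in (-2,0,2)],axis=0);print(A,B)
s=st();print(s['tool_pos'],s['force'],s['clock'])"
```

```text
[0.49580095 0.12324504 0.06748435] [0.49470013 0.12109181 0.08393457]
[0.58186798 0.15311591 0.08439514] [0.58000535 0.15129085 0.09788234]
[0.4136874  0.18576049 0.08432079] [0.4136565  0.18309155 0.09917056]
[0.43761653 0.39885076 0.08520347] [0.43757648 0.3978652  0.08829921]
[ 0.53463527 -0.16255389  0.06588596] [-3.51095803  0.69139041 16.81204313] 15.75
```

View pics/b.png

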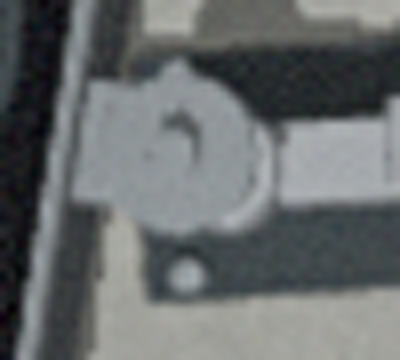

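View pics/t17.png

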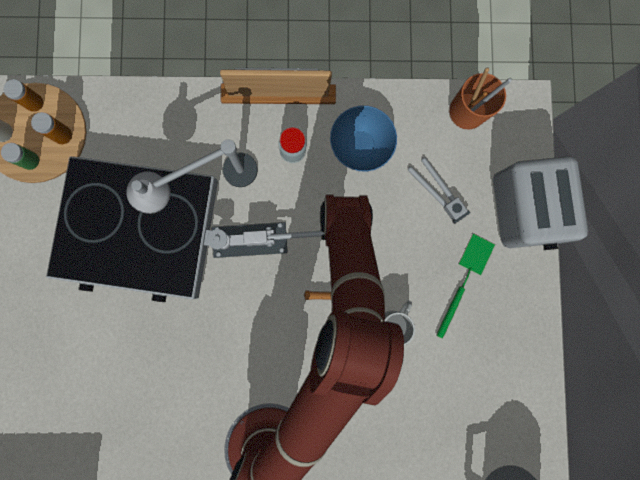

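View pics/s17.png

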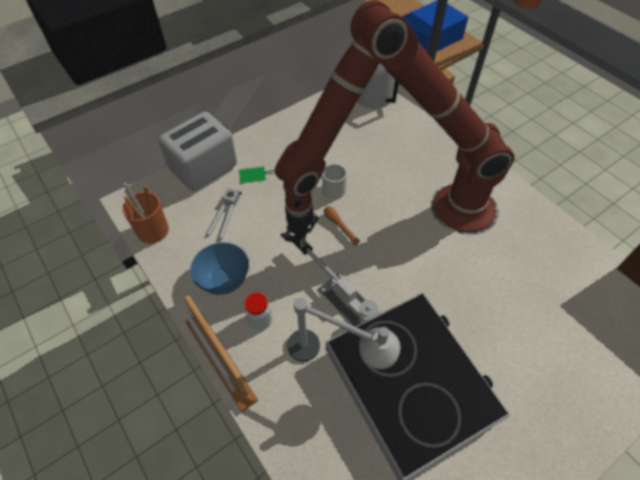

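The views show the tab side raised (tab top 0.084, i.e. underside about 0.078). The lamp arm is where its stop left it, and the bystanders are in place. Handing in.

```bash
python3 -c "
from h import *
k=wz('top',144,187,.298);print(k,np.degrees(np.arctan2(k[1]-.078,k[0]-.696)))
print(job.job_done())
s=st();print(s['tool_pos'],s['force'],s['clock'])"
```

```text
[0.60057869 0.24046548 0.298     ] 120.42711455961343
the job is handed in; nothing more can be done
None
the job is handed in; nothing more can be done
```

I swung the lamp arm to its stop and slid the lifter under the tab. I then worked the handle once down and up, pushed it down again, and handed the job in at about 16 s while still pressing it. No verdict was reported.

What the last checks showed:

- **Handle:** it is at its lower stop, with the fingertips at z = 0.066 m. The fingers press with about 17 N.
- **Hob:** the tab's underside is about 78 mm above the counter, and the tab side of the hob top rose about 14 mm. I judged the feet off the counter from that rise, not by seeing them. After the first stroke the hob settled back to within about 1 mm of where it stood.
- **Saddle:** it is 2.5 to 5 mm off the tab's centre, depending on the view. The cameras disagreed by 2 to 3 mm. In the lifted top view a bright crescent shows beside the tab; I took it for the lifter's fixed boss, because measuring from the plate bolts gives about 4 mm off centre.
- **Lamp:** the arm turned only about 0.8 rad before it hit something solid, and the wrist force peaked at about 68 N before I backed off. I could not read the joint itself. I took this for the stop at 1.4 because no obstacle was visible, and pressing harder raised the force without moving the arm. It has stayed there since.
- **Other things:** nothing else on the counter looked moved in the final pictures, though the arm partly hid the pestle and mug in the top view.

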